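Refit the shop counter's hanging display

ROBOT

A 7-joint arm with a two-finger parallel gripper is mounted at the origin on the work surface. World frame = base frame: x ahead of the robot, y to its left, z up, the work surface at z = 0. Lengths are in m, angles in rad, forces in N, time in s.
With the tool pointing down it reaches from about 0.4 to 0.85 m from the base axis. Payload 4.4 kg.
Tool frame: the origin (TCP) lies at the very end of the fingers, on their centre line; the grasp point (between the pads) lies 19 mm behind it; z points along the fingers, y is the direction in which the jaws open and shut (so a half turn about z gives the same grasp; the last joint's range is limited). The gripper opens to 94 mm and grips with 3 to 60 N. Pads are 16 mm wide; open, the fingers measure 119 mm over their backs; the gripper's body (75 mm by 177 mm) begins 78 mm behind the grasp point.
Start: joints at [-1.208, 0.628, 0.038, 1.517, -0.027, 0.996, -0.02], TCP at [0.27, 0.591, 0.205] pointing down, gripper open.
Joint ranges: [-3.06, 3.06], [-0.37, 2.12], [-1.25, 1.32], [0.18, 2.47], [-1.1, 4.24], [0.23, 1.98], [-2.94, 2.94]. Speed limits (rad/s): [2.57, 2.57, 3.14, 3.14, 3.14, 3.14, 3.14].

INTERFACE

Orientations are given as [roll, pitch, yaw] about the fixed x, y, z axes, in that order (R = Rz(yaw) Ry(pitch) Rx(roll)).
In Python, from rig import robot gives the robot as it stands.
- The arm moves only by the tool arm_command, never from a script. Its argument "plan" is one flat list of numbers, 7 for each row, row after row: the shift along the tool's x, y, z in mm, then the turn, a rotation vector about the tool's x, y, z in rad, then the finger opening in mm, from 0 to 94. In form: [dx, dy, dz, ax, ay, az, jaw, dx, dy, dz, ax, ay, az, jaw, ...]. A call has exactly 10 rows; each row shifts and turns the commanded pose from where the row before left it, along the tool's axes as they then stand; what a row does not reach is not made up. A row lasts 1/8 s, in which the tool goes at most 62.5 mm and 10.7 degrees, less where a joint would pass 70% of its speed; a pose out of reach is approached as far as the arm can. A call is refused whole if a number of a shift passes 62.5 or a number of a turn 0.188, either way. A call with a gripper value outside its range is refused whole. The fingers move at their own pace and stop on an object; "force" is the grip in N (left out, the last holds). Time passes only in rows, so rows that do not move let the fingers close, or fill a call up. It gives the time, the measured TCP pose, the force and the opening at its end, in the units of the state.
- robot.get_state(): the state, without advancing time (a new reading comes with each control period).
- robot.grab_frame(name): name is "scene" or "top"; returns a dict with "frame" (400x640x3 uint8, red, green, blue), "fx", "fy", "cx", "cy" (pixels), "world_from_camera" (4x4, takes a point from camera to world coordinates). Camera axes: x right, y down, z forward; pixel columns grow to the right and rows downward; lengths in m; the calibration is good to about 2 mm. A picture is of the moment at which its call begins. There is no depth.
- robot.hand_in(): hands the job in, once; it reports no verdict.
The state is a dict: "time_s": time; "qpos": joint angles; "qd": joint speeds; "effort": joint torques, N m; "tcp_pos": TCP position; "tool_rot": TCP orientation; "wrist_force": force on the tool from outside, world axes, zero at the start; "ft_torque": the same for the moment, N m; "finger_gap": finger opening in m.
Only numpy, scipy, OpenCV 4.12 (cv2) and the standard library are available. Lean on these libraries where they do the work, as an engineer would, in place of code of your own. Each camera call takes 0.05 s, during which the arm holds its last target.

TASK

The hook post stands in a worn plastic foot: draw it out and put it into the heavy steel foot, feeling for the hidden socket until the spigot drops in and the collar sits flat on the cover, the arm pointing out along the long toe. Then hang the lopsided green caddy by its hook on that arm, between the post and the upturned end, letting go of it slowly so that it is not set swinging, and leave it hanging still and clear of everything else. Keep the caddy upright on the way and do not disturb the other goods on the counter.

Things in the scene. Friction and masses are not known exactly. Their poses are not given: they have to be found in the camera images.
- foot: Heavy dark steel counter foot, fixed. Origin: on the counter under the middle of its square housing. Toe plate 222 x 100 x 8 mm, reaching 160 mm along +x (the long toe) and 62 mm along -x. Housing 88 x 88 mm, its bright cover's top 42 mm above the counter.
- foot_mouth (a point): Middle of the round opening (36 mm wide) in the cover, level with the cover's top. In the opening, 6 mm below the cover's top, is the flat top of a slick black nylon socket with one blind hole: 14 mm wide, 26 mm deep, sharp-edged. The socket is clamped by hand, so the hole lies anywhere up to 5.5 mm off this point along x and also y of the foot; it is not measured, and the post's collar hides it while you search.
- old_foot: Worn white plastic foot screwed to the counter: base 100 x 100 x 6 mm, block 70 x 70 mm, top 38 mm above the counter, with a 15 mm hole 32 mm deep in which the post stands. Origin: on the counter under the hole.
- post: Loose steel post with a red square grip at the top, about 0.5 kg, upright. Origin: centre of the underside of its collar (round, 68 mm wide, 6 mm thick), z up, x along the arm. Below: spigot 12 mm wide, 30 mm long, its last 4 mm tapering to 8 mm. Above: 18 mm tube, then the grip. In either foot the collar rests on the foot's top.
- post_head (a point): Centre of the post's red square grip, 24 x 24 x 52 mm, sides along the post's x and y, 98 mm above the post's origin. Good to grip here across y, low enough to leave the arm (18 mm higher) between the fingers. A long lever: under hard pressing or side load the post turns in the grip.
- spigot_end (a point): Lower end of the post's spigot, 30 mm below the post's origin.
- bar_rest (a point): Point on top of the post's arm, half way out, where the hook may rest: 66 mm from the post's axis, 120 mm above the post's origin. The arm is a level round bar 8 mm thick along the post's +x 8 mm below the red grip's top (its centre line 116 mm above the post's origin).
- bar_end (a point): End of the arm's level part on its centre line, 104 mm from the post's axis; beyond it the arm turns up 16 mm (to 20 mm above its centre line).
- caddy: Loose green sheet-steel caddy, about 0.22 kg: open box 50 (x) x 100 (y) x 40 mm with two bays, a tin (to 51 mm high) in the -y bay only, so it is heavy on that side and hangs at a slant of some 5 to 14 degrees. Origin: centre of its underside, z up. From the middle a neck rises to a hook, 112 mm high in all.
- caddy_hook (a point): Underside of the hook's top, middle: 104 mm above the caddy's origin. The hook is an upside-down J across y, 20 mm wide along x: neck on its -y side, lip on +y reaching 18 mm down, 20 mm clear between them, 8 mm of metal above, free depth below this point 46 mm (28 mm below the lip). The arm can be threaded in along x over its upturned end, or from +y under the lip. Outer width 32 mm (y): grip it across y; the bar then lies along x between the fingers.
- paste_tin: Bystander: small red tin, 54 mm wide, 55 mm high. Origin: centre of its underside.
- honey_jar: Bystander: amber jar, 58 mm wide, 85 mm high. Origin: centre of its underside.
- corn_tin: Bystander: yellow tin, 72 mm wide, 85 mm high. Origin: centre of its underside.
- cherry_tin: Bystander: green tin, 74 mm wide, 108 mm high. Origin: centre of its underside.
- pickle_jar: Bystander: green glass jar, 72 mm wide, 115 mm high. Origin: centre of its underside.
- tea_carton: Bystander: red carton with a yellow band, 50 x 85 x 75 mm high. Origin: centre of its underside.
There are look-alikes about, which are no part of the job. Leave any purple look-alike of the post alone. Leave any pink look-alike of the caddy alone.

How it is judged:
On the way, in this order (a step that is already met when the one before it is completed fails the run):
1. the post is drawn clear of the old plastic foot (z of spigot_end in the frame of old_foot above 0.042 m), for 0.1 s.
2. the post is fully home in the heavy foot, its arm over the toe (z of post in the frame of foot below 0.0455 m and horizontal distance between post and foot_mouth below 0.015 m and x of bar_end in the frame of foot above 0.07 m and angle between post's own z axis and vertical below 0.07 rad), for 0.2 s.
3. the caddy hangs on the arm (contact force between caddy and post above 0.8 N and contact force between caddy and the fingers below 0.1 N and distance between caddy_hook and bar_rest below 0.04 m), for 0.2 s.
At the end, for the whole second after the job is handed in: Post home in the heavy foot: collar within 3.5 mm of the cover, upright within 4 degrees, arm over the toe (its end within 35 mm of the toe's middle line). Caddy hangs by its hook on the arm between post and upturned end, touching nothing else, at rest (under 40 mm/s) (all of step 2 and y of bar_end in the frame of foot between -0.035 and 0.035 m and x of caddy_hook in the frame of post between 0.02 and 0.102 m and y of caddy_hook in the frame of post between -0.015 and 0.015 m and z of caddy_hook in the frame of post between 0.108 and 0.132 m and height (world z) of caddy above 0.035 m and contact force between caddy and post above 0.8 N and contact force between caddy and foot below 0.1 N and linear speed of caddy below 0.04 m/s and angular speed of caddy below 0.5 rad/s and linear speed of post below 0.02 m/s).
It fails at once if the caddy is tipped over 34 degrees (angle between caddy's own z axis and vertical above 0.6 rad).
It fails at once if another thing on the counter is pushed over 15 mm (distance of any of paste_tin, honey_jar, corn_tin, cherry_tin, pickle_jar, tea_carton from where it was at the start of the episode above 0.015 m).
It fails at once if the caddy, let go above the counter, swings or falls at over 1.2 rad/s (contact force between caddy and the fingers below 0.1 N and height (world z) of caddy above 0.03 m and angular speed of caddy above 1.2 rad/s).
It also fails if it takes over 72 s, if anything falls off the work surface, if the arm or the gripper's body presses on something with over 40 N, if the wrist force passes 120 N, or if a joint passes its speed limit or range.

## Working session

There is one attempt and no reset: what is moved stays moved. The work goes in short steps, Python scripts to look and compute and a tool call to move; the robot and the scene stay as the last step left them, time stands still between calls to the robot, and variables do not carry over. Pictures are saved under pics/ and viewed, and the job is handed in when it is done.

Besides the shell and the picture viewer there is one more tool, called after "Emit:" as a command line: name --argument value ..., lists and objects as JSON in quotes. arm_command: Moves the arm, as the interface text tells. Its arguments: {"type":"object","properties":{"plan":{"type":"array","items":{"type":"number"}},"force":{"type":"number"}},"required":["plan"]}

```bash
mkdir -p pics; ls; cat > h.py <<'E'
import numpy as np, cv2, json
from rig import robot
from scipy.spatial.transform import Rotation as R
def grab(n,fn=None):
    f=robot.grab_frame(n)
    if fn: cv2.imwrite('pics/'+fn+'.png',cv2.cvtColor(f['frame'],cv2.COLOR_RGB2BGR))
    return f
def ray(f,u,v):
    T=np.array(f['world_from_camera']);d=T[:3,:3]@np.array([(u-f['cx'])/f['fx'],(v-f['cy'])/f['fy'],1]);return T[:3,3],d
def onz(f,u,v,z):
    o,d=ray(f,u,v);return o+d*(z-o[2])/d[2]
def proj(f,p):
    T=np.array(f['world_from_camera']);c=T[:3,:3].T@(np.array(p)-T[:3,3]);return f['fx']*c[0]/c[2]+f['cx'],f['fy']*c[1]/c[2]+f['cy']
def two(f,a,g,b):
    o1,d1=ray(f,*a);o2,d2=ray(g,*b);A=np.stack([d1,-d2],1);s=np.linalg.lstsq(A,o2-o1,rcond=None)[0]
    p,q=o1+d1*s[0],o2+d2*s[1];return (p+q)/2,np.linalg.norm(p-q)
E
python3 - <<'E'
from h import *
for n in('scene','top'):
    f=grab(n,n+'0'); print(n,f['fx'],f['cx'],f['cy'],np.round(f['world_from_camera'],3).tolist())
print(robot.get_state())
E
```

```text
pics
scene 419.18281811583165 319.7639625964512 203.451186520796 [[0.263, 0.606, -0.75, 1.492], [0.965, -0.152, 0.216, -0.28], [0.017, -0.781, -0.625, 0.97], [0.0, 0.0, 0.0, 1.0]]
top 423.12761463647985 321.32431340276 204.74695954960802 [[-0.006, -0.989, 0.15, 0.29], [-1.0, 0.007, 0.01, 0.002], [-0.011, -0.15, -0.989, 1.512], [0.0, 0.0, 0.0, 1.0]]
{'time_s': 0.1, 'qpos': array([-1.20781142,  0.6292358 ,  0.03844415,  1.51821765, -0.02700198,
        0.99630081, -0.01999914]), 'qd': array([-0.00172148, -0.00176334,  0.00149949, -0.00317185, -0.00045823,
        0.00164052,  0.00125158]), 'effort': array([ 2.56432497e-03, -5.50795734e+01,  1.14759475e+00, -1.87113726e+01,
       -5.21145214e-02,  1.92004396e-02,  3.82864471e-05]), 'tcp_pos': array([0.2699799 , 0.59064878, 0.20467373]), 'tool_rot': array([-3.13994890e+00,  1.23563120e-05,  2.71280917e+00]), 'wrist_force': array([ 1.23496505,  0.09281046, -1.04713233]), 'ft_torque': array([ 0.00115232, -0.02755715,  0.00424175]), 'finger_gap': 0.09381155181682439}
```

View pics/scene0.png

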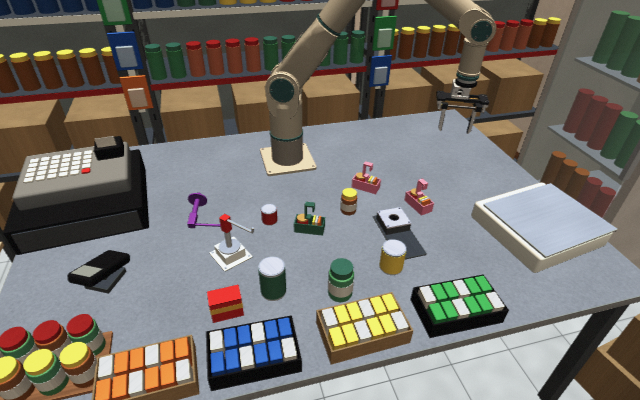

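View pics/top0.png

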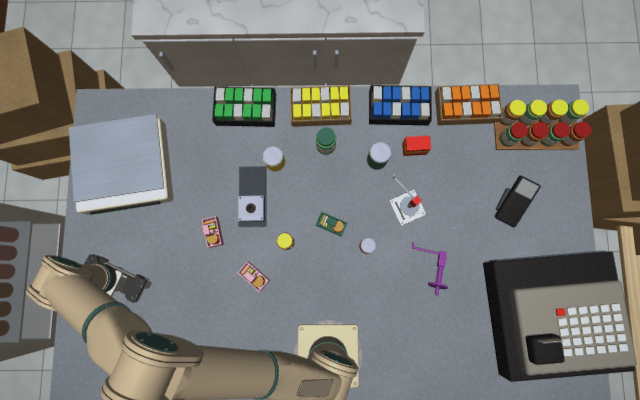

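Scene: red-gripped post at about (226,225), purple look-alike lying at (197,207). Green caddy at (311,220), pink look-alikes at (367,178) and (419,198). Heavy foot at (396,222), white foot at (231,253). Choice by description: the red-gripped post and the green caddy. Close crops next.

```bash
python3 - <<'E'
import cv2,numpy as np
s=cv2.imread('pics/scene0.png');t=cv2.imread('pics/top0.png')
def c(im,x,y,w,h,k): return cv2.resize(im[y:y+h,x:x+w],(w*k,h*k),interpolation=cv2.INTER_CUBIC)
cv2.imwrite('pics/c1.png',c(s,185,180,160,110,5))
cv2.imwrite('pics/c2.png',c(s,330,155,130,120,5))
cv2.imwrite('pics/c3.png',c(t,310,165,135,100,5))
cv2.imwrite('pics/c4.png',c(t,195,140,110,110,5))
E
```

```text
(no output)
```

View pics/c1.png

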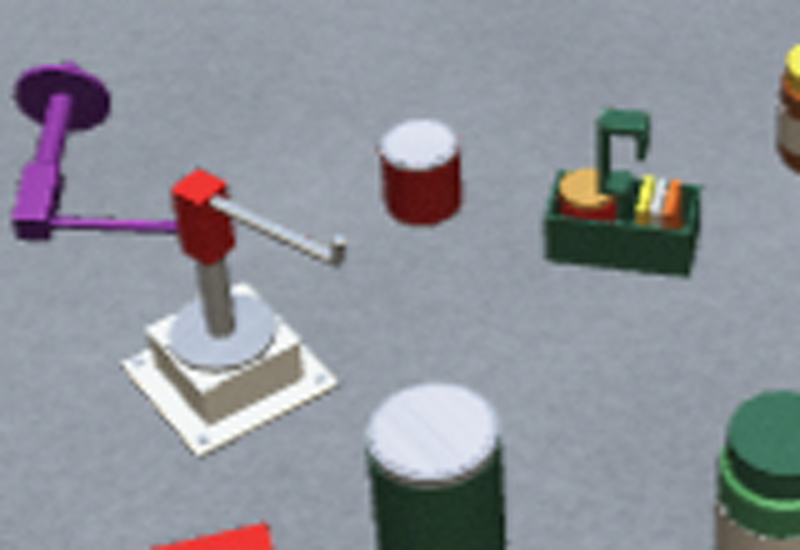

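View pics/c3.png

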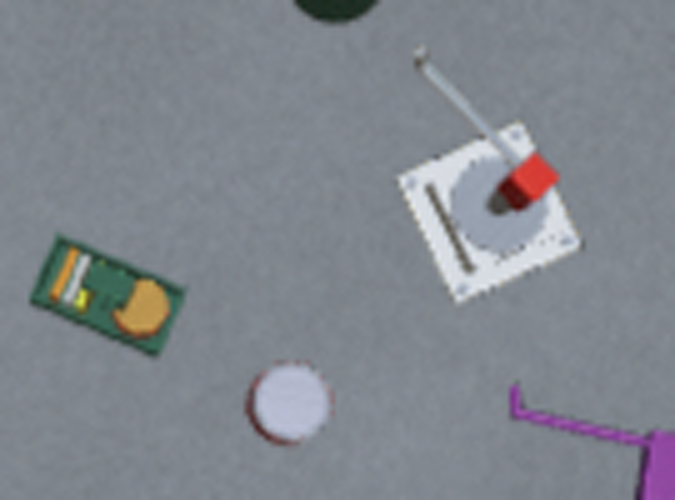

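View pics/c2.png

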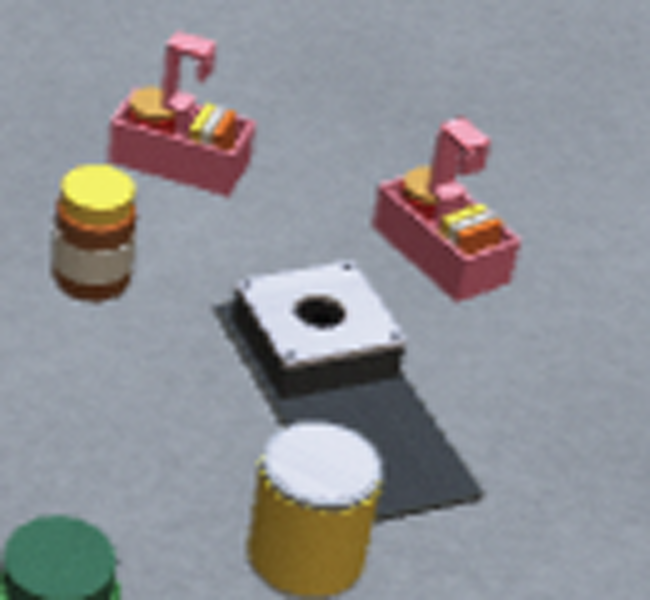

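View pics/c4.png

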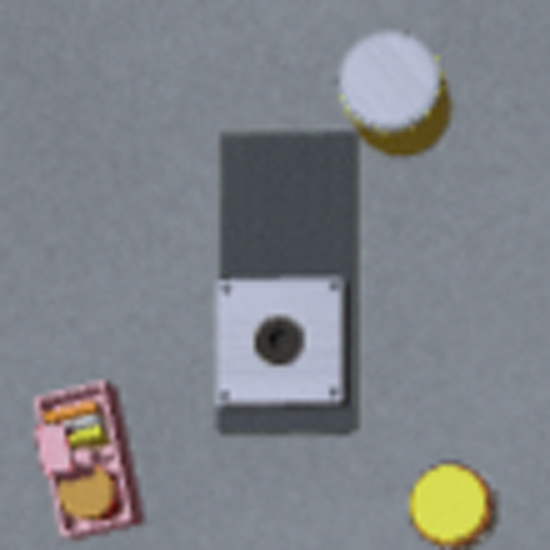

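```bash
python3 - <<'E'
import cv2,numpy as np
s=cv2.imread('pics/scene0.png');t=cv2.imread('pics/top0.png')
def c(n,im,x,y,w,h,k):
    o=cv2.resize(im[y:y+h,x:x+w],(w*k,h*k),interpolation=cv2.INTER_CUBIC)
    for i in range(0,w,10):
        cv2.line(o,(i*k,0),(i*k,6),(0,0,255),1);cv2.putText(o,str(x+i),(i*k,18),0,.4,(0,0,255))
    for i in range(0,h,10):
        cv2.line(o,(0,i*k),(6,i*k),(0,0,255),1);cv2.putText(o,str(y+i),(8,i*k+4),0,.4,(0,0,255))
    cv2.imwrite(f'pics/{n}.png',o)
c('d1',t,380,170,55,60,10)   # post top
c('d2',s,205,205,60,60,10)   # post scene
c('d3',t,230,160,45,70,8)    # foot top
c('d4',s,370,200,60,60,10)
c('d5',t,310,205,45,40,14)
c('d6',s,285,195,50,45,13)
E
```

```text
(no output)
```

View pics/d1.png

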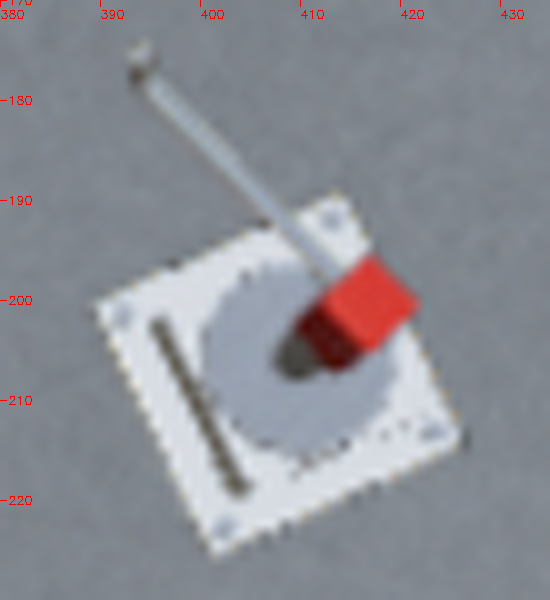

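View pics/d2.png

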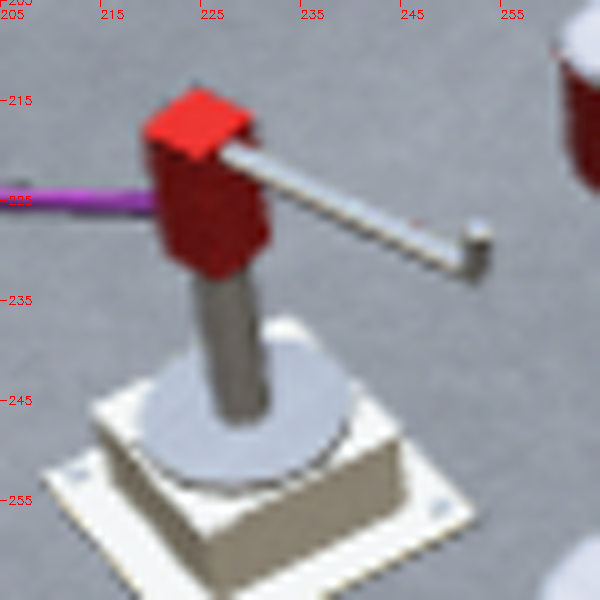

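View pics/d3.png

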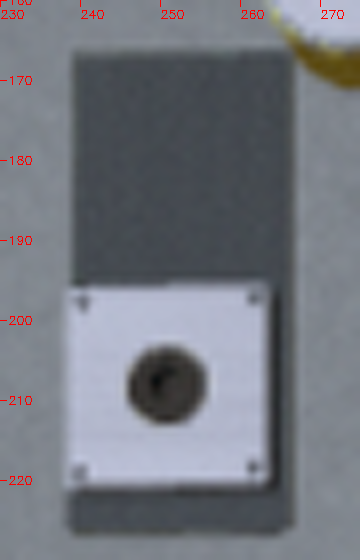

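View pics/d4.png

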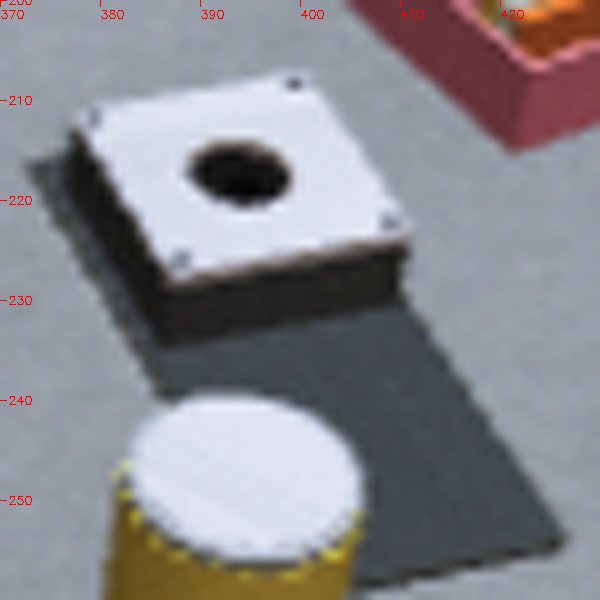

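View pics/d5.png

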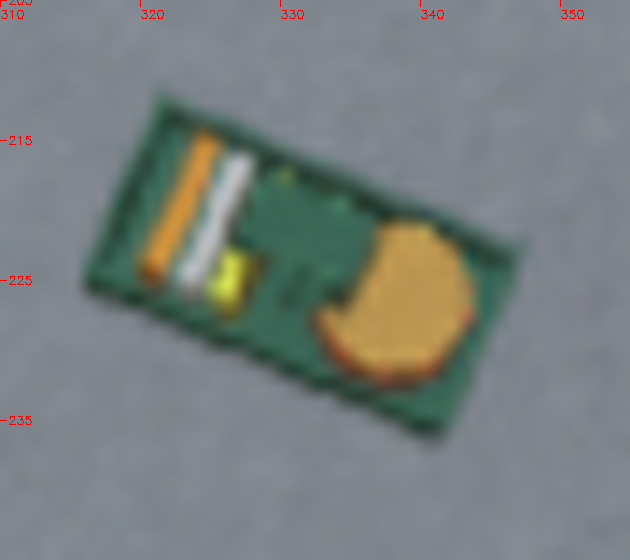

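View pics/d6.png

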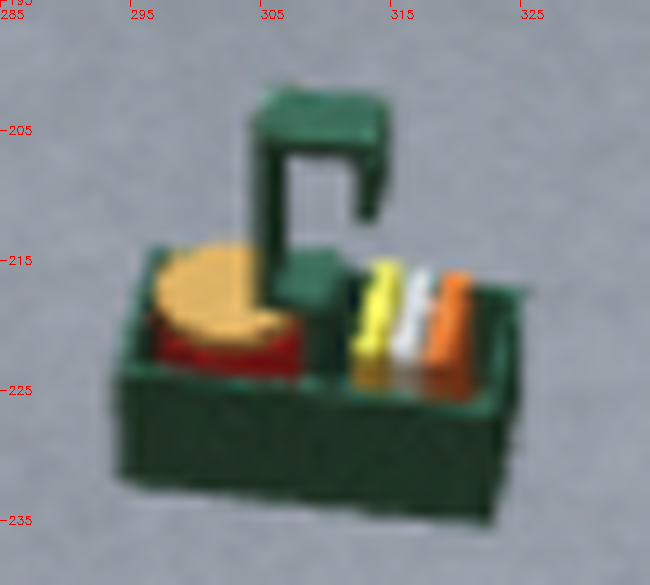

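```bash
cat > m1.py <<'E'
from h import *
t=grab('top');s=grab('scene')
# pixel centers: crop index /k -0.5 approx => subtract 0.5
o=-0.5+0.05
def P(u,v): return (u+o,v+o)
def pr(n,p): print(n,np.round(p,4))
# post grip top corners (top: from crop d1; scene: d2) -> two-view + plane
ct=[(411.8,200.0),(417.0,195.3),(421.8,200.0),(416.8,205.2)]
cs=[(219.3,218.0),(224.8,213.5),(230.4,216.7),(225.0,220.8)]
pt=np.mean([onz(t,*P(*c),.162) for c in ct],0);ps=np.mean([onz(s,*P(*c),.162) for c in cs],0)
pr('grip top',pt);pr('grip scene',ps)
print([round(float(np.hypot(*(onz(t,*P(*ct[i]),.162)-onz(t,*P(*ct[i-1]),.162))[:2])),4) for i in range(4)])
print([round(float(np.hypot(*(onz(s,*P(*cs[i]),.162)-onz(s,*P(*cs[i-1]),.162))[:2])),4) for i in range(4)])
pr('2view',np.r_[two(t,P(416.85,200.1),s,P(224.9,217.25))])
# tip of upturn, top centre, at z=.038+.136
for f,c in((t,(394,175.3)),(s,(253.0,227.8))):
    e=onz(f,*P(*c),.174); b=pt if f is t else ps
    pr('tip',e); print('len',np.hypot(*(e-b)[:2]),'yaw',np.degrees(np.arctan2(*(e-b)[[1,0]])))
# collar centre top view z=.044
for f,(x0,x1,y0,y1) in((t,(400,418.7,196.3,215.8)),(s,(218.7,240,238.5,253.8))):
    pr('collar',onz(f,*P((x0+x1)/2,(y0+y1)/2),.044))
# old foot base
q=[onz(t,*P(*c),.006) for c in((389.3,200.3),(413.8,189.2),(426.5,213.8),(401.7,225.6))]
pr('oldfoot',np.mean(q,0)); print([np.degrees(np.arctan2(*(q[i]-q[i-1])[[1,0]])).round(1) for i in range(4)])
# foot
c=[(238,195.8),(263.6,195.3),(263.9,220.5),(238,221.2)]
q=[onz(t,*P(*k),.042) for k in c]; pr('cover',np.mean(q,0)); print([np.hypot(*(q[i]-q[i-1])[:2]).round(4) for i in range(4)],[np.degrees(np.arctan2(*(q[i]-q[i-1])[[1,0]])).round(1) for i in range(4)])
cs=[(376.8,212.0),(400.2,207.0),(410.8,224),(386.2,228.8)]
q=[onz(s,*P(*k),.042) for k in cs]; pr('cover s',np.mean(q,0)); print([np.hypot(*(q[i]-q[i-1])[:2]).round(4) for i in range(4)],[np.degrees(np.arctan2(*(q[i]-q[i-1])[[1,0]])).round(1) for i in range(4)])
pr('opening t',onz(t,*P(250.0,208.1),.042));pr('opening s',onz(s,*P(394.1,217.4),.042))
c=[(239,166.7),(265.4,166.7),(266.5,226.8),(238.5,226.8)]
q=[onz(t,*P(*k),.008) for k in c]; pr('toe mid',np.mean(q,0)); print([np.hypot(*(q[i]-q[i-1])[:2]).round(4) for i in range(4)],[np.degrees(np.arctan2(*(q[i]-q[i-1])[[1,0]])).round(1) for i in range(4)])
# caddy rim
c=[(321.5,211.8),(347.2,222.8),(341.6,236.6),(316,225.4)]
q=[onz(t,*P(*k),.040) for k in c]; pr('caddy',np.mean(q,0)); print([np.hypot(*(q[i]-q[i-1])[:2]).round(4) for i in range(4)],[np.degrees(np.arctan2(*(q[i]-q[i-1])[[1,0]])).round(1) for i in range(4)])
# hook top in scene z=.112 : parallelogram
cs=[(304.6,204.6),(306.5,201.8),(314.7,202.4),(313.9,206)]
pr('hook s',np.mean([onz(s,*P(*k),.112) for k in cs],0))
E
python3 m1.py
```

```text
grip top [ 0.5095 -0.2906  0.162 ]
grip scene [ 0.5133 -0.2902  0.162 ]
[0.023, 0.0231, 0.0215, 0.0238]
[0.0225, 0.0243, 0.0239, 0.0226]
2view [ 0.5101 -0.2907  0.1594  0.001 ]
tip [ 0.5893 -0.2177  0.174 ]
len 0.10808076111833455 yaw 42.46524103993241
tip [ 0.5935 -0.2176  0.174 ]
len 0.10818113722541195 yaw 42.14480827864466
collar [ 0.5079 -0.2892  0.044 ]
collar [ 0.5141 -0.2911  0.044 ]
oldfoot [ 0.5096 -0.2912  0.006 ]
[np.float64(24.3), np.float64(-65.9), np.float64(-155.0), np.float64(114.9)]
cover [0.5048 0.2667 0.042 ]
[np.float64(0.0903), np.float64(0.0906), np.float64(0.0896), np.float64(0.0908)] [np.float64(1.4), np.float64(-89.3), np.float64(-178.5), np.float64(91.2)]
cover s [0.5108 0.2639 0.042 ]
[np.float64(0.0893), np.float64(0.0907), np.float64(0.0929), np.float64(0.0898)] [np.float64(179.0), np.float64(93.6), np.float64(-1.4), np.float64(-88.7)]
opening t [0.505  0.2698 0.042 ]
opening s [0.5098 0.2667 0.042 ]
toe mid [0.5525 0.2683 0.008 ]
[np.float64(0.2205), np.float64(0.0966), np.float64(0.2204), np.float64(0.1003)] [np.float64(0.9), np.float64(-90.5), np.float64(-178.1), np.float64(89.6)]
caddy [ 0.4466 -0.0165  0.04  ]
[np.float64(0.0516), np.float64(0.0979), np.float64(0.0522), np.float64(0.0974)] [np.float64(-22.2), np.float64(-113.7), np.float64(157.3), np.float64(65.9)]
hook s [ 0.4517 -0.0158  0.112 ]
```

```bash
cat > m2.py <<'E'
from h import *
t=grab('top');s=grab('scene')
for f,n in((t,'top'),(s,'scene')):
    im=f['frame']; hsv=cv2.cvtColor(im,cv2.COLOR_RGB2HSV)
    # corn tin lid is bright whitish; use yellow side for check
    for nm,win,h in(('corn',(262,290,144,172) if n=='top' else (378,408,236,278),.085),('paste',(358,380,235,256) if n=='top' else (258,282,202,226),.055),('cherry',(366,394,142,172) if n=='top' else (256,290,254,300),.108),('honey',(275,296,230,252) if n=='top' else (338,360,186,216),.085)):
        x0,x1,y0,y1=win; g=im[y0:y1,x0:x1].astype(int); hh=hsv[y0:y1,x0:x1]
        if nm=='honey': m=(hh[...,0]>22)&(hh[...,0]<35)&(hh[...,1]>120)&(hh[...,2]>150)
        else: m=(g.min(2)>170)
        m=m.astype(np.uint8);k,l,st,c=cv2.connectedComponentsWithStats(m);i=1+np.argmax(st[1:,4])
        cen=(st[i,0]+(st[i,2]-1)/2+x0,st[i,1]+(st[i,3]-1)/2+y0)
        a=onz(f,st[i,0]-.5+x0,cen[1],h);b=onz(f,st[i,0]+st[i,2]-.5+x0,cen[1],h)
        print(n,nm,cen,np.round(onz(f,*cen,h),4),'w',np.linalg.norm(a-b).round(4))
E
python3 m2.py
```

```text
top corn (np.float64(272.5), np.float64(155.5)) [0.6814 0.1857 0.085 ] w 0.0627
top paste (np.float64(368.0), np.float64(245.0)) [ 0.3707 -0.1421  0.055 ] w 0.0445
top cherry (np.float64(380.0), np.float64(151.5)) [ 0.686  -0.1849  0.108 ] w 0.0648
top honey (np.float64(284.0), np.float64(240.5)) [0.3859 0.1434 0.085 ] w 0.0506
scene corn (np.float64(394.0), np.float64(247.5)) [0.6868 0.1864 0.085 ] w 0.0693
scene paste (np.float64(268.0), np.float64(208.5)) [ 0.376  -0.1434  0.055 ] w 0.0513
scene cherry (np.float64(271.0), np.float64(265.5)) [ 0.6888 -0.1856  0.108 ] w 0.0747
scene honey (np.float64(349.5), np.float64(192.0)) [0.3919 0.144  0.085 ] w 0.0492
```

```bash
cat >> h.py <<'E'
def plan(tx,ty,tz,psi,n,jaw,cur=None):
    if cur is None:
        st=robot.get_state();p=np.array(st['tcp_pos']);a=st['tool_rot'][2]
        print('now',np.round(p,4),np.round(st['tool_rot'],4))
    else: p=np.array(cur[:3]);a=cur[3]
    psi=np.radians(psi);dp=(psi-a+np.pi)%(2*np.pi)-np.pi
    P=np.array([tx,ty,tz]);rows=[]
    for i in range(n):
        t=p+(P-p)/(n-i)if i<n else P
        c,s=np.cos(a),np.sin(a);d=(t-p)*1000
        dx,dy,dz=[int(round(v)) for v in(c*d[0]+s*d[1],s*d[0]-c*d[1],-d[2])]
        az=round(-dp/n,3)
        rows+= [dx,dy,dz,0,0,az,jaw]
        p=p+np.array([c*dx+s*dy,s*dx-c*dy,-dz])/1000;a-=az
    for i in range(0,len(rows),70): print(rows[i:i+70])
    print('end',p.round(4),np.degrees(a).round(1))
def stt():
    s=robot.get_state();print(round(s['time_s'],2),'tcp',np.round(s['tcp_pos'],4),'rot',np.round(np.degrees(s['tool_rot']),2),'F',np.round(s['wrist_force'],2),'T',np.round(s['ft_torque'],3),'gap',round(s['finger_gap'],4));return s
E
python3 -c "
from h import *
plan(.511,-.2905,.205,42.3,20,94)"
```

```text
now [0.2701 0.591  0.2052] [-3.141  -0.      2.7128]
[-29, -35, 0, 0, 0, np.float64(0.099), 94, -33, -32, 0, 0, 0, np.float64(0.099), 94, -36, -29, 0, 0, 0, np.float64(0.099), 94, -38, -25, 0, 0, 0, np.float64(0.099), 94, -41, -21, 0, 0, 0, np.float64(0.099), 94, -42, -17, 0, 0, 0, np.float64(0.099), 94, -44, -13, 0, 0, 0, np.float64(0.099), 94, -45, -8, 0, 0, 0, np.float64(0.099), 94, -45, -4, 0, 0, 0, np.float64(0.099), 94, -46, 1, 0, 0, 0, np.float64(0.099), 94]
[-45, 5, 0, 0, 0, np.float64(0.099), 94, -45, 10, 0, 0, 0, np.float64(0.099), 94, -43, 14, 0, 0, 0, np.float64(0.099), 94, -42, 18, 0, 0, 0, np.float64(0.099), 94, -40, 22, 0, 0, 0, np.float64(0.099), 94, -37, 26, 0, 0, 0, np.float64(0.099), 94, -35, 30, 0, 0, 0, np.float64(0.099), 94, -32, 33, 0, 0, 0, np.float64(0.099), 94, -28, 36, 0, 0, 0, np.float64(0.099), 94, -24, 39, 0, 0, 0, np.float64(0.099), 94]
end [ 0.5111 -0.2906  0.2052] 42.0
```

Emit:
arm_command --plan '[-29,-35,0,0,0,0.099,94,-33,-32,0,0,0,0.099,94,-36,-29,0,0,0,0.099,94,-38,-25,0,0,0,0.099,94,-41,-21,0,0,0,0.099,94,-42,-17,0,0,0,0.099,94,-44,-13,0,0,0,0.099,94,-45,-8,0,0,0,0.099,94,-45,-4,0,0,0,0.099,94,-46,1,0,0,0,0.099,94]'

```text
time_s: 1.55
tcp_pos: [0.3912, 0.1489, 0.2057]
tool_rot: [3.141, -0.0, 1.72]
wrist_force: [0.9, -0.2, 0.6]
finger_gap: 0.0938
```

Emit:
arm_command --plan '[-45,5,0,0,0,0.099,94,-45,10,0,0,0,0.099,94,-43,14,0,0,0,0.099,94,-42,18,0,0,0,0.099,94,-40,22,0,0,0,0.099,94,-37,26,0,0,0,0.099,94,-35,30,0,0,0,0.099,94,-32,33,0,0,0,0.099,94,-28,36,0,0,0,0.099,94,-24,39,0,0,0,0.099,94]'

```text
time_s: 2.8
tcp_pos: [0.5116, -0.2916, 0.2055]
tool_rot: [-3.142, -0.0, 0.73]
wrist_force: [-0.0, -0.3, 1.4]
finger_gap: 0.0939
```

```bash
sed -i 's/az=round(-dp\/n,3)/az=float(round(-dp\/n,3))/' h.py; cat > crop.py <<'E'
from h import *
def crop(n,f,x,y,w,h,k):
    im=cv2.cvtColor(f['frame'],cv2.COLOR_RGB2BGR)
    o=cv2.resize(im[y:y+h,x:x+w],(w*k,h*k),interpolation=cv2.INTER_CUBIC)
    for i in range(0,w,10):
        cv2.line(o,(i*k,0),(i*k,6),(0,0,255),1);cv2.putText(o,str(x+i),(i*k,18),0,.4,(0,0,255))
    for i in range(0,h,10):
        cv2.line(o,(0,i*k),(6,i*k),(0,0,255),1);cv2.putText(o,str(y+i),(8,i*k+4),0,.4,(0,0,255))
    cv2.imwrite(f'pics/{n}.png',o)
E
python3 - <<'E'
from crop import *
stt()
s=grab('scene'); crop('e1',s,180,150,100,100,6)
print(proj(s,robot.get_state()['tcp_pos']))
E
```

```text
2.8 tcp [ 0.5116 -0.2916  0.2055] rot [-1.800e+02 -3.000e-02  4.182e+01] F [-0.01 -0.27  1.43] T [-0.044  0.074 -0.01 ] gap 0.0939
(np.float64(219.2951906880828), np.float64(205.43250914367403))
```

View pics/e1.png

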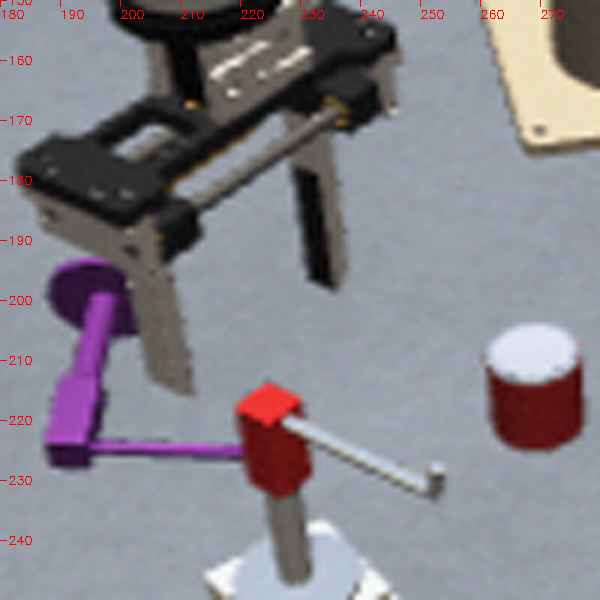

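Emit:
arm_command --plan '[0,0,15,0,0,-0.008,94,0,0,15,0,0,0,94,0,0,15,0,0,0,94,0,0,15,0,0,0,94,0,0,15,0,0,0,94,0,0,12,0,0,0,94,0,0,0,0,0,0,60,0,0,0,0,0,0,34,0,0,0,0,0,0,30,0,0,0,0,0,0,28]' --force 10

```text
time_s: 4.1
tcp_pos: [0.5114, -0.2906, 0.1189]
tool_rot: [3.141, -0.0, 0.741]
wrist_force: [1.4, -0.2, -0.3]
finger_gap: 0.0574
```

```bash
python3 - <<'E'
from crop import *
stt()
s=grab('scene'); crop('e2',s,190,180,70,80,8)
t=grab('top'); crop('e3',t,380,165,60,60,9)
E
```

```text
4.1 tcp [ 0.5114 -0.2906  0.1189] rot [ 1.7996e+02 -2.0000e-02  4.2440e+01] F [ 1.42 -0.15 -0.29] T [-0.072  0.132  0.004] gap 0.0574
```

View pics/e2.png

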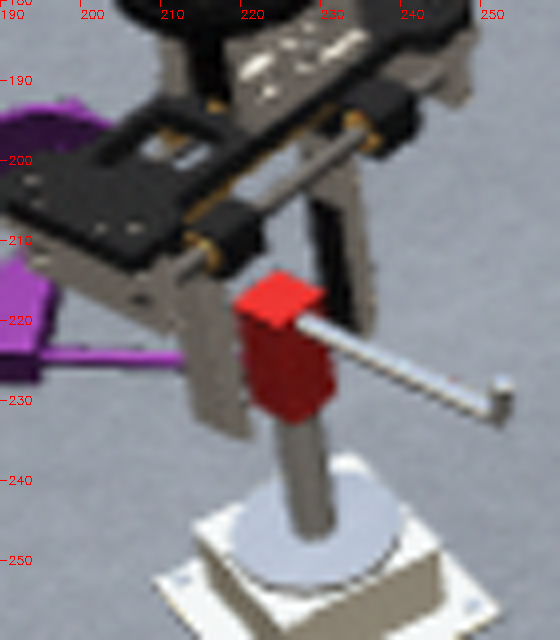

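View pics/e3.png

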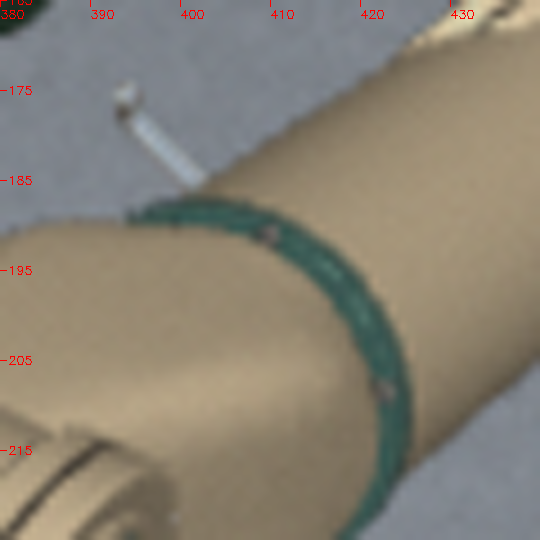

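Emit:
arm_command --plan '[0,0,0,0,0,0,40,0,0,0,0,0,0,34,0,0,0,0,0,0,31,0,0,0,0,0,0,29,0,0,0,0,0,0,28,0,0,0,0,0,0,27,0,0,0,0,0,0,26,0,0,0,0,0,0,25,0,0,0,0,0,0,24,0,0,0,0,0,0,22]' --force 10

```text
time_s: 5.45
tcp_pos: [0.5106, -0.2898, 0.1184]
tool_rot: [-3.14, -0.0, 0.741]
wrist_force: [-2.4, 2.4, 1.9]
finger_gap: 0.024
```

```bash
python3 - <<'E'
from crop import *
stt()
s=grab('scene'); crop('e4',s,190,180,70,80,8)
E
```

```text
5.45 tcp [ 0.5106 -0.2898  0.1184] rot [-179.91   -0.     42.45] F [-2.43  2.42  1.88] T [0.46  0.625 0.002] gap 0.024
```

View pics/e4.png

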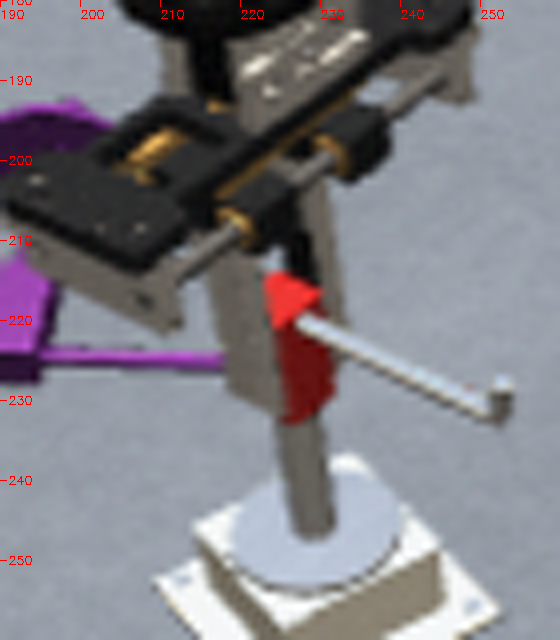

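Emit:
arm_command --plan '[0,-1,0,0,0,0,20,0,0,0,0,0,0,20,0,0,-3,0,0,0,20,0,0,-10,0,0,0,20,0,0,-15,0,0,0,20,0,0,-20,0,0,0,20,0,0,-20,0,0,0,20,0,0,-20,0,0,0,20,0,0,-20,0,0,0,20,0,0,-12,0,0,0,20]' --force 45

```text
time_s: 6.75
tcp_pos: [0.5108, -0.2901, 0.2404]
tool_rot: [3.139, -0.001, 0.741]
wrist_force: [-0.2, -1.1, -5.0]
finger_gap: 0.0239
```

```bash
python3 - <<'E'
from crop import *
stt()
s=grab('scene'); crop('e5',s,180,130,90,100,6)
E
```

```text
6.75 tcp [ 0.5108 -0.2901  0.2404] rot [ 1.7987e+02 -4.0000e-02  4.2430e+01] F [-0.16 -1.06 -5.03] T [-0.065  0.094 -0.025] gap 0.0239
```

View pics/e5.png

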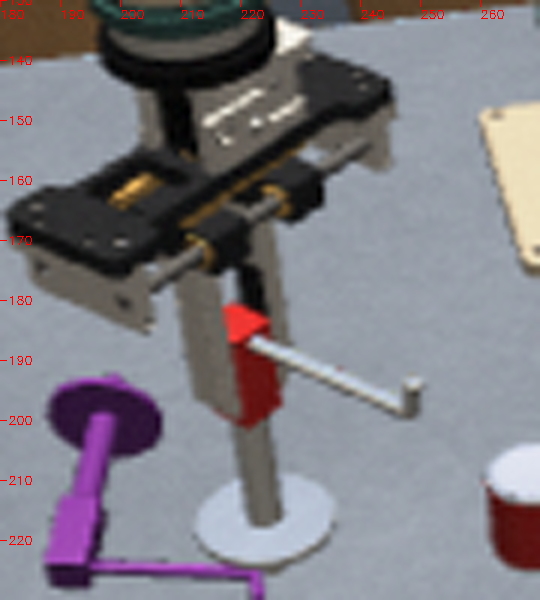

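```bash
python3 -c "
from h import *
plan(.5066,.268,.24,1,20,20)"
```

```text
now [ 0.5113 -0.2905  0.2414] [ 3.1379e+00 -1.4000e-03  7.4060e-01]
[19, -21, 0, 0, 0, 0.036, 20, 18, -21, 0, 0, 0, 0.036, 20, 17, -22, 0, 0, 0, 0.036, 20, 16, -23, 0, 0, 0, 0.036, 20, 15, -23, 0, 0, 0, 0.036, 20, 15, -24, 0, 0, 0, 0.036, 20, 14, -24, 0, 0, 0, 0.036, 20, 13, -25, 0, 0, 0, 0.036, 20, 12, -25, 0, 0, 0, 0.036, 20, 11, -26, 0, 0, 0, 0.036, 20]
[10, -26, 0, 0, 0, 0.036, 20, 9, -26, 0, 0, 0, 0.036, 20, 8, -27, 0, 0, 0, 0.036, 20, 7, -27, 0, 0, 0, 0.036, 20, 6, -27, 0, 0, 0, 0.036, 20, 6, -27, 0, 0, 0, 0.036, 20, 4, -28, 0, 0, 0, 0.036, 20, 4, -28, 0, 0, 0, 0.036, 20, 2, -28, 1, 0, 0, 0.036, 20, 2, -28, 0, 0, 0, 0.036, 20]
end [0.5068 0.2683 0.2404] 1.2
```

Emit:
arm_command --plan '[10,-11,0,0,0,0.036,20,18,-21,0,0,0,0.036,20,17,-22,0,0,0,0.036,20,16,-23,0,0,0,0.036,20,15,-23,0,0,0,0.036,20,15,-24,0,0,0,0.036,20,14,-24,0,0,0,0.036,20,13,-25,0,0,0,0.036,20,12,-25,0,0,0,0.036,20,11,-26,0,0,0,0.036,20]'

```text
time_s: 8.05
tcp_pos: [0.5079, -0.0227, 0.2384]
tool_rot: [-3.141, 0.0, 0.379]
wrist_force: [0.7, -0.0, -5.0]
finger_gap: 0.0237
```

```bash
python3 -c "
from h import *
plan(.5066,.268,.24,1,10,20)"
```

```text
now [ 0.5079 -0.0227  0.2384] [-3.1414e+00  1.0000e-04  3.7950e-01]
[11, -27, 0, 0, 0, 0.036, 20, 10, -27, 0, 0, 0, 0.036, 20, 9, -28, 0, 0, 0, 0.036, 20, 8, -28, 0, 0, 0, 0.036, 20, 6, -28, 0, 0, 0, 0.036, 20, 5, -29, 0, 0, 0, 0.036, 20, 5, -29, 0, 0, 0, 0.036, 20, 3, -29, -1, 0, 0, 0.036, 20, 3, -29, 0, 0, 0, 0.036, 20, 1, -28, -1, 0, 0, 0.036, 20]
end [0.5065 0.2676 0.2404] 1.1
```

Emit:
arm_command --plan '[11,-28,0,0,0,0.036,20,10,-29,0,0,0,0.036,20,9,-31,0,0,0,0.036,20,8,-32,0,0,0,0.036,20,6,-32,0,0,0,0.036,20,5,-33,0,0,0,0.036,20,5,-32,0,0,0,0.036,20,3,-29,0,0,0,0.036,20,3,-22,0,0,0,0.036,20,1,-14,0,0,0,0.036,20]'

```text
time_s: 9.3
tcp_pos: [0.502, 0.2676, 0.238]
tool_rot: [-3.141, 0.001, 0.022]
wrist_force: [-0.3, 0.0, -5.1]
finger_gap: 0.0239
```

```bash
python3 - <<'E'
from crop import *
stt()
s=grab('scene'); crop('f1',s,355,140,90,100,6)
t=grab('top'); crop('f2',t,200,140,90,90,6)
stt()
E
```

```text
9.3 tcp [0.502  0.2676 0.238 ] rot [-1.7999e+02  5.0000e-02  1.2300e+00] F [-0.33  0.02 -5.06] T [-0.032  0.132  0.063] gap 0.0239
9.4 tcp [0.5019 0.2682 0.2378] rot [-1.7997e+02  5.0000e-02  1.3800e+00] F [ 0.16  1.16 -5.23] T [0.018 0.223 0.04 ] gap 0.0238
```

View pics/f1.png

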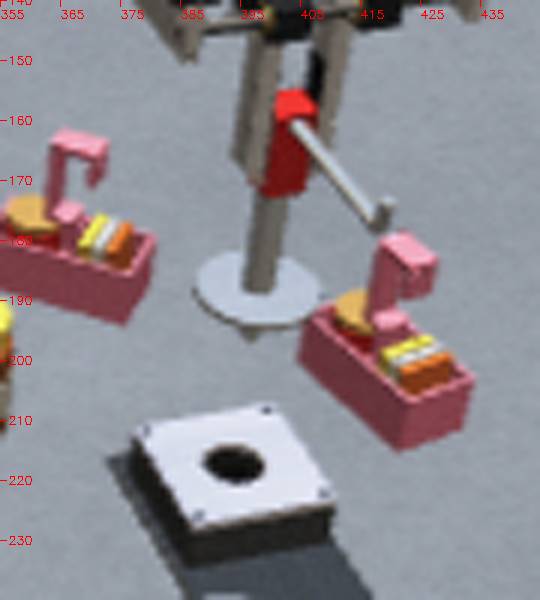

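View pics/f2.png

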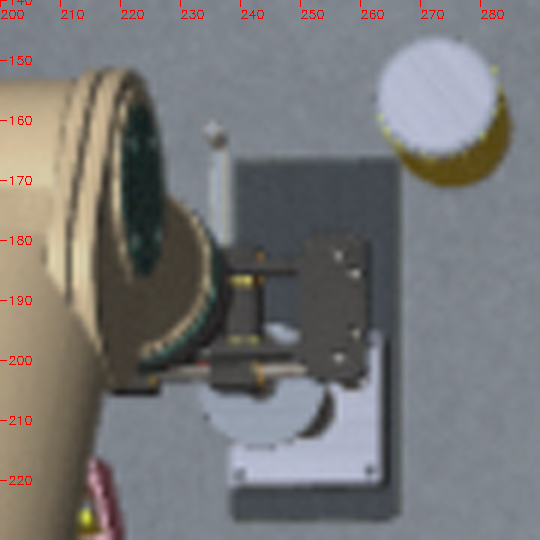

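Emit:
arm_command --plan '[4,0,0,0,0,0,20,0,0,6,0,0,0,20,0,0,12,0,0,0,20,0,0,12,0,0,0,20,0,0,12,0,0,0,20,0,0,12,0,0,0,20,0,0,8,0,0,0,20,0,0,5,0,0,0,20,0,0,0,0,0,0,20,0,0,0,0,0,0,20]'

```text
time_s: 10.65
tcp_pos: [0.5069, 0.2661, 0.1718]
tool_rot: [-3.141, -0.001, 0.021]
wrist_force: [-0.2, -0.1, -4.1]
finger_gap: 0.0237
```

```bash
python3 - <<'E'
from crop import *
stt()
s=grab('scene'); crop('f3',s,365,170,65,65,9)
t=grab('top'); crop('f4',t,215,150,60,80,7)
stt()
E
```

```text
10.65 tcp [0.5069 0.2661 0.1718] rot [-1.7998e+02 -4.0000e-02  1.1900e+00] F [-0.2  -0.08 -4.12] T [ 0.029  0.213 -0.024] gap 0.0237
10.75 tcp [0.5069 0.2661 0.1719] rot [-1.7998e+02 -4.0000e-02  1.1900e+00] F [-0.17 -0.66 -5.44] T [-0.041  0.249 -0.088] gap 0.0234
```

View pics/f3.png

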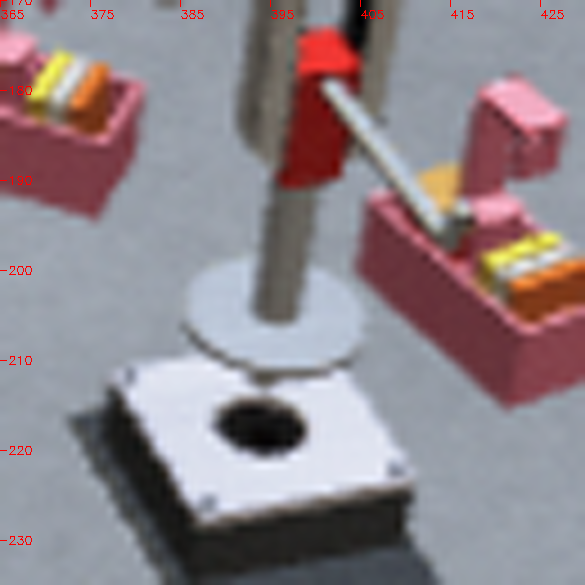

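View pics/f4.png

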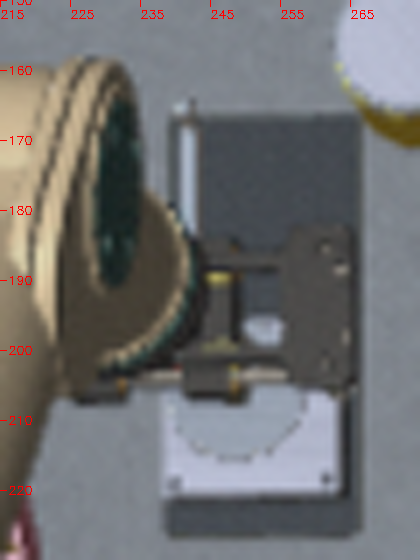

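```bash
python3 - <<'E'
from h import *
t=grab('top');s=grab('scene')
P=lambda u,v:(u-.45,v-.45)
q=np.round
print('scene collar',q(onz(s,*P(395.4,204.4),.0973),4),'opening',q(onz(s,*P(394.1,217.4),.042),4))
print('spig', q(onz(s,*P(394.3,212.5),.0615),4))
print('collar w',q(onz(s,*P(385.67,204.4),.0973)-onz(s,*P(405.2,204.4),.0973),4))
print('grip top',q(onz(s,*P(401.2,175.8),.2153),4))
for r in(9.8,10.3,): print('top collar',q(onz(t,*P(249.2,215.8-r),.0973),4))
print('opening',q(onz(t,*P(250,208.1),.042),4))
# top: enhance opening from first picture
im=cv2.imread('pics/top0.png')[200:217,241:259].astype(int).sum(2);print(im)
E
```

```text
scene collar [0.5071 0.265  0.0973] opening [0.5098 0.2667 0.042 ]
spig [0.5067 0.2661 0.0615]
collar w [-0.016  -0.0637 -0.    ]
grip top [0.5101 0.2671 0.2153]
top collar [0.5041 0.2626 0.0973]
top collar [0.5058 0.2626 0.0973]
opening [0.505  0.2698 0.042 ]
[[583 584 580 580 581 582 577 582 576 573 573 576 566 569 572 565 567 570]
 [577 581 582 577 577 582 581 576 581 574 579 575 575 569 573 568 570 567]
 [580 577 581 576 576 581 578 574 578 567 569 569 574 571 571 569 571 569]
 [573 573 577 578 577 576 561 452 409 333 344 393 504 563 576 569 565 570]
 [568 563 567 564 575 543 409 246 218 166 166 207 306 447 561 561 559 561]
 [574 572 572 573 560 462 233 165 155 126 148 170 180 277 448 569 571 564]
 [572 578 575 573 536 326 168 154 112  85  96 145 162 183 327 560 566 558]
 [566 566 573 567 520 197 160 132  42  98 151 155 162 163 292 560 562 563]
 [575 572 579 572 518 172 162 142  70 131 159 161 163 165 294 567 569 570]
 [569 565 567 568 516 186 155 150 113 133 165 173 163 179 329 559 560 561]
 [573 574 571 568 538 309 164 165 153 154 165 161 160 239 444 555 560 553]
 [566 568 559 562 556 487 291 164 163 164 166 161 210 368 539 560 559 556]
 [566 570 568 565 564 556 498 382 224 168 176 254 374 527 565 562 561 562]
 [564 567 564 566 567 566 561 532 499 496 505 513 530 563 565 564 561 564]
 [559 558 559 556 553 558 550 561 556 556 552 556 559 552 558 553 561 557]
 [573 573 574 573 569 571 570 569 568 570 568 565 568 569 566 568 564 566]
 [576 580 577 573 578 581 582 579 576 579 580 579 576 573 574 577 580 572]]
```

```bash
python3 - <<'E'
from h import *
s=grab('scene');q=np.round
im=s['frame'].astype(int).sum(2)
print('rows 212..223, cols 386..402 mouth');print(im[212:224,386:402])
print('collar rows');print(im[197:214:1,383:409])
E
```

```text
rows 212..223, cols 386..402 mouth
[[685 682 684 685 684 679 540 343 279 366 541 578 658 677 680 679]
 [676 675 676 673 667 665 664 601 496 637 675 676 679 681 677 680]
 [671 671 675 666 551 380 325 328 317 381 532 648 676 679 683 682]
 [674 678 609 411 231 109  69  75 111 212 218 332 613 677 682 683]
 [666 673 568 262  72  82  72  73  62  70  85 137 387 640 683 682]
 [677 679 506 210  77  74  57  55  56  56  58  71 132 585 681 689]
 [678 678 677 436 158  84  46  24  29  12  65  72 186 605 679 681]
 [677 678 675 678 501 223 117  69  52  67  97 150 463 657 687 689]
 [675 674 673 677 676 595 560 365 268 368 403 639 687 687 687 689]
 [677 678 676 675 678 681 680 683 684 687 689 686 689 689 688 691]
 [678 679 680 682 684 686 685 687 688 683 685 686 688 689 689 692]
 [680 679 682 682 680 683 682 682 678 686 684 687 689 689 689 692]]
collar rows
[[479 478 481 483 479 467 480 485 489 485 425 282 246 271 282 289 393 460
  466 470 462 415 266 217 212 209]
 [476 480 490 481 478 489 488 499 510 531 461 296 247 278 291 292 392 471
  477 477 473 382 256 215 215 217]
 [480 483 488 488 478 532 569 
[... 905 characters left out ...]
91 591 594
  591 582 585 574 528 478 468 468]
 [477 484 483 445 300 461 576 604 602 600 600 600 593 600 602 592 593 593
  595 586 588 456 448 471 468 463]
 [489 485 537 586 552 428 368 512 583 598 601 597 600 599 601 602 597 594
  591 585 449 406 452 471 482 481]
 [672 685 684 689 689 683 559 358 305 398 543 577 588 595 594 597 588 552
  484 373 330 438 469 475 483 485]
 [689 689 691 690 694 693 690 690 629 448 303 266 285 322 318 322 312 445
  475 639 583 489 472 466 479 477]
 [685 688 688 685 682 684 685 684 679 540 343 279 366 541 578 658 677 680
  679 680 654 538 484 469 474 479]
 [678 679 678 676 675 676 673 667 665 664 601 496 637 675 676 679 681 677
  680 683 685 627 520 475 472 478]]
```

Emit:
arm_command --plan '[4.5,-1.6,0,0,0,0,20,0,0,4,0,0,0,20,0,0,6,0,0,0,20,0,0,6,0,0,0,20,0,0,4,0,0,0,20,0,0,2,0,0,0,20,0,0,2,0,0,0,20,0,0,1,0,0,0,20,0,0,1,0,0,0,20,0,0,1,0,0,0,20]'

```text
time_s: 12.15
tcp_pos: [0.5108, 0.268, 0.1445]
tool_rot: [-3.141, 0.0, 0.021]
wrist_force: [-1.7, 1.1, -3.6]
finger_gap: 0.0238
```

```bash
python3 -c "
from h import *
stt()"
```

```text
12.15 tcp [0.5108 0.268  0.1445] rot [-1.7997e+02  2.0000e-02  1.2000e+00] F [-1.73  1.09 -3.58] T [0.119 0.481 0.016] gap 0.0238
```

Emit:
arm_command --plan '[-1,-0.5,0,0,0,0,20,0,0,0.5,0,0,0,20,0,0,0.5,0,0,0,20,0,0,0.5,0,0,0,20,0,0,0.5,0,0,0,20,0,0,0.5,0,0,0,20,0,0,0.5,0,0,0,20,0,0,0,0,0,0,20,0,0,0,0,0,0,20,0,0,0,0,0,0,20]'

```text
time_s: 13.4
tcp_pos: [0.5097, 0.2685, 0.1413]
tool_rot: [-3.141, 0.001, 0.021]
wrist_force: [-1.2, 1.4, -5.3]
finger_gap: 0.024
```

```bash
python3 -c "
from h import *
stt()"
```

```text
13.4 tcp [0.5097 0.2685 0.1413] rot [-1.7998e+02  4.0000e-02  1.2000e+00] F [-1.19  1.38 -5.3 ] T [ 0.591  0.697 -0.006] gap 0.024
```

Emit:
arm_command --plan '[-0.7,-0.6,0,0,0,0,20,0,0,1,0,0,0,20,0,0,1,0,0,0,20,0,0,1,0,0,0,20,0,0,1,0,0,0,20,0,0,1,0,0,0,20,0,0,1,0,0,0,20,0,0,1,0,0,0,20,0,0,1,0,0,0,20,0,0,0,0,0,0,20]'

```text
time_s: 14.65
tcp_pos: [0.5094, 0.2687, 0.1334]
tool_rot: [3.141, -0.0, 0.021]
wrist_force: [-0.5, 0.5, -5.4]
finger_gap: 0.0237
```

```bash
python3 -c "
from crop import *
stt()
s=grab('scene'); crop('g1',s,365,170,65,65,9)"
```

```text
14.65 tcp [0.5094 0.2687 0.1334] rot [179.99  -0.     1.19] F [-0.47  0.48 -5.44] T [ 0.133  0.338 -0.046] gap 0.0237
```

View pics/g1.png

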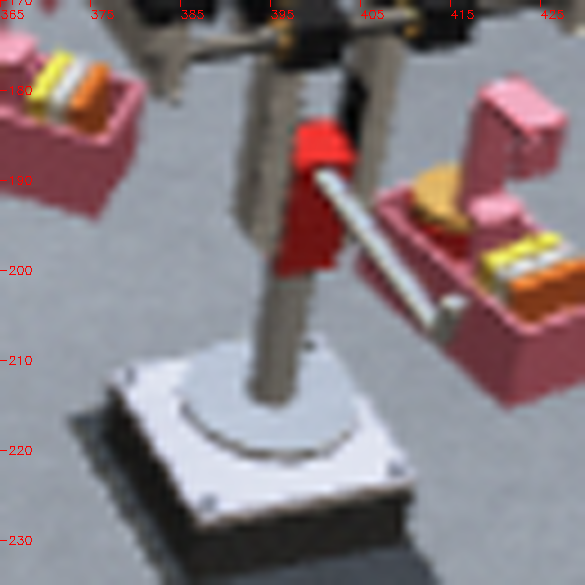

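Emit:
arm_command --plan '[0,0,1.3,0,0,0,20,0,0,1.3,0,0,0,20,0,0,1.3,0,0,0,20,0,0,1.3,0,0,0,20,0,0,1.2,0,0,0,20,0,0,1.2,0,0,0,20,0,0,1,0,0,0,20,0,0,1,0,0,0,20,0,0,0.7,0,0,0,20,0,0,0,0,0,0,20]'

```text
time_s: 15.95
tcp_pos: [0.5093, 0.2687, 0.1231]
tool_rot: [3.141, -0.0, 0.021]
wrist_force: [-0.4, 0.7, -5.2]
finger_gap: 0.0239
```

```bash
python3 -c "
from crop import *
stt()"
```

```text
15.95 tcp [0.5093 0.2687 0.1231] rot [179.99  -0.     1.19] F [-0.38  0.73 -5.21] T [0.064 0.23  0.002] gap 0.0239
```

Emit:
arm_command --plan '[0,0,0.4,0,0,0,20,0,0,0.4,0,0,0,20,0,0,0.4,0,0,0,20,0,0,0.3,0,0,0,20,0,0,0,0,0,0,20,0,0,0,0,0,0,20,0,0,0,0,0,0,20,0,0,0,0,0,0,20,0,0,0,0,0,0,20,0,0,0,0,0,0,20]'

```text
time_s: 17.2
tcp_pos: [0.5094, 0.2688, 0.1223]
tool_rot: [-3.141, -0.0, 0.021]
wrist_force: [-4.2, 0.4, 5.9]
finger_gap: 0.0239
```

```bash
python3 -c "
from crop import *
stt()
s=grab('scene'); crop('g2',s,365,170,65,65,9)"
```

```text
17.2 tcp [0.5094 0.2688 0.1223] rot [-1.7997e+02 -1.0000e-02  1.1800e+00] F [-4.22  0.35  5.86] T [-0.199  0.952  0.02 ] gap 0.0239
```

View pics/g2.png

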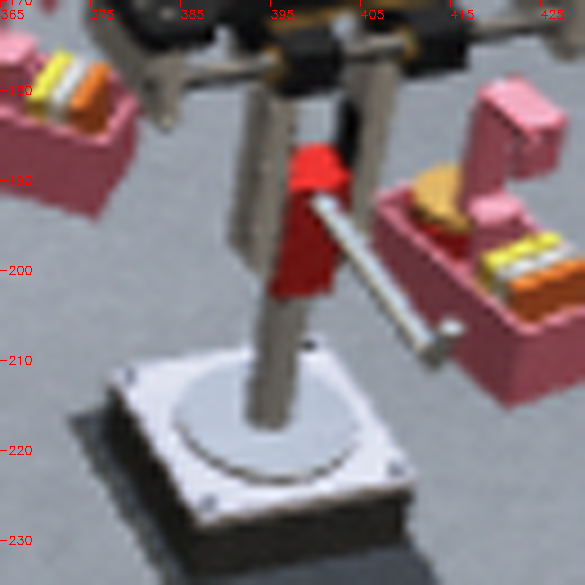

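Emit:
arm_command --plan '[0,0,0,0,0,0,25,0,0,0,0,0,0,27,0,0,0,0,0,0,32,0,0,0,0,0,0,50,0,0,0,0,0,0,80,0,0,0,0,0,0,94,0,0,0,0,0,0,94,0,0,-5,0,0,0,94,0,0,-20,0,0,0,94,0,0,-30,0,0,0,94]' --force 10

```text
time_s: 18.5
tcp_pos: [0.5087, 0.2686, 0.1769]
tool_rot: [3.141, 0.001, 0.021]
wrist_force: [0.1, 0.6, -0.6]
finger_gap: 0.0934
```

```bash
python3 -c "
from crop import *
stt()
plan(.449,-.0165,.205,-23.7,10,94)
s=grab('scene'); crop('g3',s,365,170,65,65,9)"
```

```text
18.5 tcp [0.5087 0.2686 0.1769] rot [1.7995e+02 8.0000e-02 1.1800e+00] F [ 0.15  0.62 -0.61] T [-0.003  0.151 -0.017] gap 0.0934
now [0.5087 0.2686 0.1769] [3.1408e+00 1.4000e-03 2.0600e-02]
[-7, 28, -3, 0, 0, 0.043, 94, -5, 29, -3, 0, 0, 0.043, 94, -4, 29, -3, 0, 0, 0.043, 94, -3, 29, -3, 0, 0, 0.043, 94, -2, 29, -3, 0, 0, 0.043, 94, 0, 29, -3, 0, 0, 0.043, 94, 1, 29, -3, 0, 0, 0.043, 94, 2, 29, -2, 0, 0, 0.043, 94, 4, 29, -3, 0, 0, 0.043, 94, 4, 29, -2, 0, 0, 0.043, 94]
end [ 0.4487 -0.0166  0.2049] -23.5
```

View pics/g3.png

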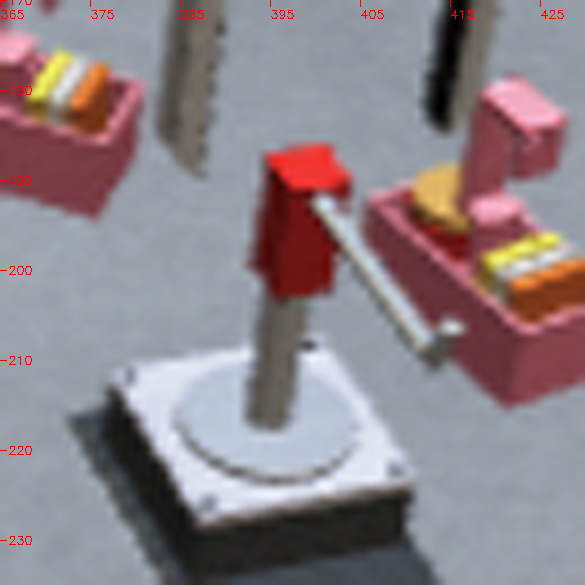

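Emit:
arm_command --plan '[0,0,-25,0,0,0,94,-5,20,-3,0,0,0.049,94,-5,32,0,0,0,0.049,94,-4,33,0,0,0,0.049,94,-3,33,0,0,0,0.049,94,-1,33,0,0,0,0.049,94,0,33,0,0,0,0.049,94,2,33,0,0,0,0.049,94,4,33,0,0,0,0.049,94,5,33,0,0,0,0.049,94]'

```text
time_s: 19.8
tcp_pos: [0.4482, -0.0121, 0.204]
tool_rot: [3.141, 0.001, -0.425]
wrist_force: [1.4, -0.6, 0.6]
finger_gap: 0.0938
```

```bash
python3 -c "
from crop import *
stt()
plan(.449,-.016,.14,-23.7,10,94)
s=grab('scene'); crop('h1',s,270,160,80,80,7)"
```

```text
19.8 tcp [ 0.4482 -0.0121  0.204 ] rot [ 1.7996e+02  7.0000e-02 -2.4350e+01] F [ 1.39 -0.64  0.6 ] T [0.061 0.137 0.001] gap 0.0938
now [ 0.4482 -0.0121  0.204 ] [ 3.1409e+00  1.2000e-03 -4.2500e-01]
[0, 0, 6, 0, 0, -0.001, 94, 0, 0, 6, 0, 0, -0.001, 94, 0, 0, 7, 0, 0, -0.001, 94, 0, 0, 6, 0, 0, -0.001, 94, 0, 1, 7, 0, 0, -0.001, 94, 0, 0, 6, 0, 0, -0.001, 94, 1, 1, 7, 0, 0, -0.001, 94, 0, 0, 6, 0, 0, -0.001, 94, 1, 1, 7, 0, 0, -0.001, 94, 0, 0, 6, 0, 0, -0.001, 94]
end [ 0.4488 -0.0156  0.14  ] -23.8
```

View pics/h1.png

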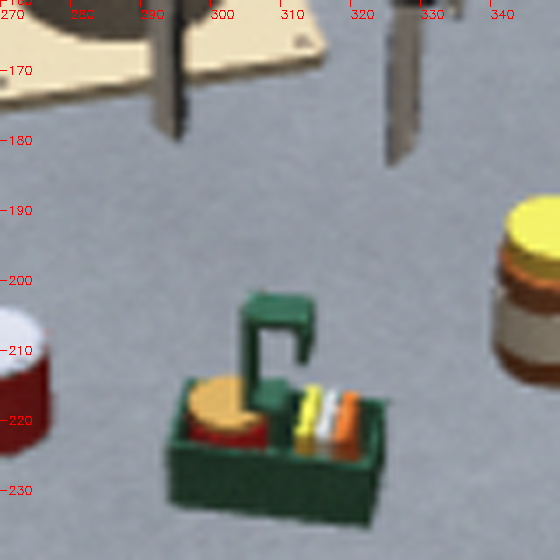

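Emit:
arm_command --plan '[0,1,10,0,0,-0.01,94,0,1,14,0,0,0,94,0,1,15,0,0,0,94,0.5,1,15,0,0,0,94,0,0,15,0,0,0,94,0,0,15,0,0,0,90,0,0,10,0,0,0,80,0,0,8,0,0,0,75,0,0,4,0,0,0,70,0,0,0,0,0,0,66]'

```text
time_s: 21.1
tcp_pos: [0.449, -0.014, 0.0986]
tool_rot: [-3.142, 0.0, -0.41]
wrist_force: [-0.3, -0.3, 0.4]
finger_gap: 0.0664
```

```bash
python3 -c "
from crop import *
stt()
s=grab('scene'); crop('h2',s,270,160,80,80,7)
t=grab('top'); crop('h3',t,300,190,70,60,8)"
```

```text
21.1 tcp [ 0.449  -0.014   0.0986] rot [-180.      0.    -23.51] F [-0.29 -0.32  0.36] T [ 0.033  0.152 -0.022] gap 0.0664
```

View pics/h2.png

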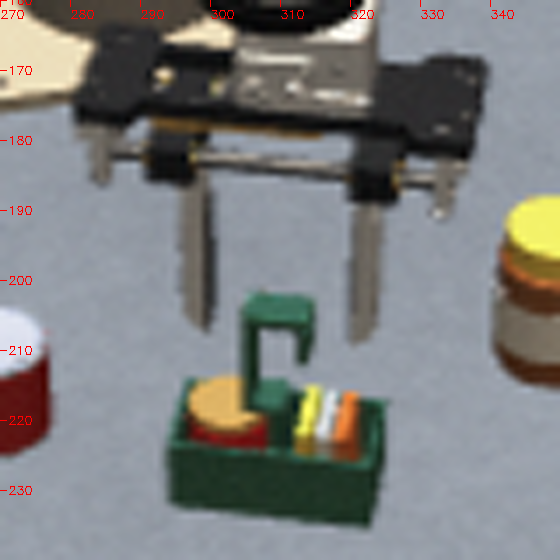

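Emit:
arm_command --plan '[0,1,6,0,0,0,60,0,0,7,0,0,0,54,0,0,4,0,0,0,48,0,0,0,0,0,0,42,0,0,0,0,0,0,38,0,0,0,0,0,0,36,0,0,0,0,0,0,34,0,0,0,0,0,0,32,0,0,0,0,0,0,30,0,0,0,0,0,0,28]' --force 8

```text
time_s: 22.45
tcp_pos: [0.4486, -0.0152, 0.0817]
tool_rot: [3.141, -0.0, -0.41]
wrist_force: [-1.1, -2.6, 0.9]
finger_gap: 0.0324
```

```bash
python3 -c "
from crop import *
stt()
s=grab('scene'); crop('h4',s,270,160,80,80,7)"
```

```text
22.45 tcp [ 0.4486 -0.0152  0.0817] rot [ 1.7997e+02 -2.0000e-02 -2.3510e+01] F [-1.14 -2.58  0.95] T [-0.4    0.351  0.037] gap 0.0324
```

View pics/h4.png

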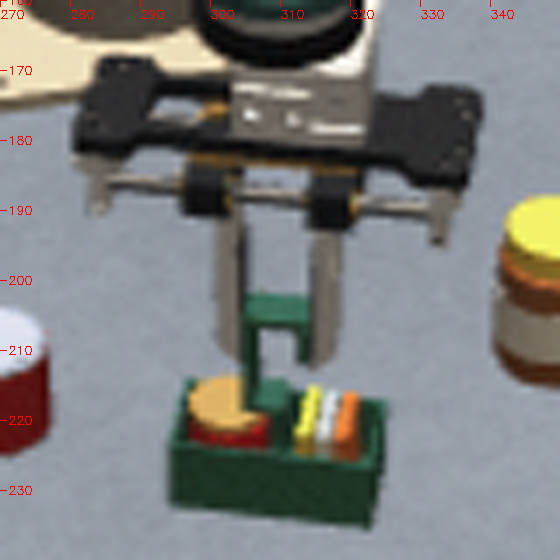

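Emit:
arm_command --plan '[0,0.5,0,0,0,0,26,0,0,0,0,0,0,26,0,0,-3,0,0,0,26,0,0,-10,0,0,0,26,0,0,-17,0,0,0,26,0,0,-22,0,0,0,26,0,0,-25,0,0,0,26,0,0,-22,0,0,0,26,0,0,-16,0,0,0,26,0,0,-8,0,0,0,26]' --force 30

```text
time_s: 23.75
tcp_pos: [0.4485, -0.0151, 0.2055]
tool_rot: [-3.141, -0.0, -0.41]
wrist_force: [0.5, -0.0, -2.9]
finger_gap: 0.032
```

```bash
python3 -c "
from crop import *
stt()
plan(.66,.2715,.205,1.2,20,26)
s=grab('scene'); crop('h5',s,260,130,90,90,7)"
```

```text
23.75 tcp [ 0.4485 -0.0151  0.2055] rot [-1.7996e+02 -3.0000e-02 -2.3490e+01] F [ 0.46 -0.02 -2.85] T [0.002 0.147 0.028] gap 0.032
now [ 0.4485 -0.0151  0.2055] [-3.1409e+00 -5.0000e-04 -4.0990e-01]
[4, -17, 0, 0, 0, -0.022, 26, 4, -17, 0, 0, 0, -0.022, 26, 5, -17, 0, 0, 0, -0.022, 26, 5, -17, 0, 0, 0, -0.022, 26, 6, -17, 0, 0, 0, -0.022, 26, 6, -17, 0, 0, 0, -0.022, 26, 6, -17, 0, 0, 0, -0.022, 26, 7, -17, 0, 0, 0, -0.022, 26, 7, -16, 0, 0, 0, -0.022, 26, 7, -16, 0, 0, 0, -0.022, 26]
[8, -16, 0, 0, 0, -0.022, 26, 8, -16, 0, 0, 0, -0.022, 26, 8, -16, 0, 0, 0, -0.022, 26, 9, -16, 0, 0, 0, -0.022, 26, 9, -15, 0, 0, 0, -0.022, 26, 9, -15, 0, 0, 0, -0.022, 26, 10, -15, 0, 0, 0, -0.022, 26, 10, -15, 0, 0, 0, -0.022, 26, 10, -14, 0, 0, 0, -0.022, 26, 11, -14, 0, 0, 0, -0.022, 26]
end [0.66   0.271  0.2055] 1.7
```

View pics/h5.png

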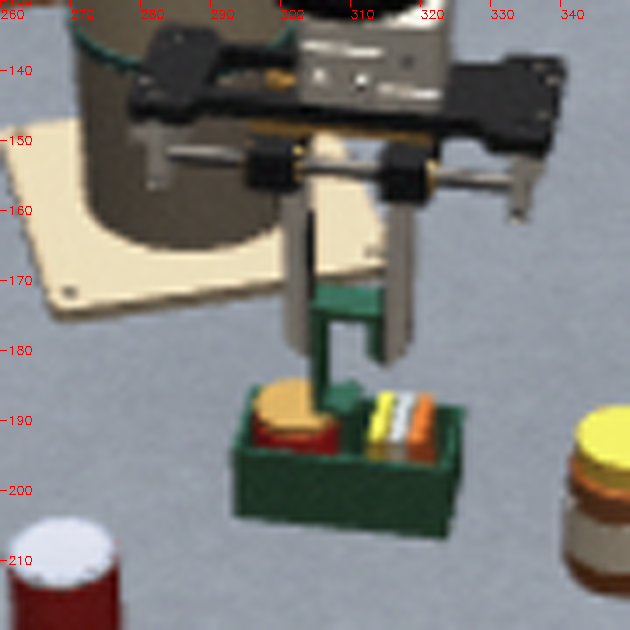

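```bash
python3 -c "
from crop import *
plan(.665,.12,.208,-11,10,26)"
```

```text
now [ 0.4488 -0.0152  0.2058] [-3.1406e+00 -1.1000e-03 -4.1000e-01]
[14, -21, 0, 0, 0, -0.022, 26, 15, -21, 0, 0, 0, -0.022, 26, 15, -20, 0, 0, 0, -0.022, 26, 16, -20, 0, 0, 0, -0.022, 26, 16, -20, 0, 0, 0, -0.022, 26, 17, -19, 0, 0, 0, -0.022, 26, 17, -19, -1, 0, 0, -0.022, 26, 18, -19, 0, 0, 0, -0.022, 26, 18, -18, -1, 0, 0, -0.022, 26, 18, -17, 0, 0, 0, -0.022, 26]
end [0.6648 0.1196 0.2078] -10.9
```

Emit:
arm_command --plan '[7,-10,0,0,0,-0.022,26,15,-21,0,0,0,-0.022,26,15,-21,0,0,0,-0.022,26,18,-22,0,0,0,-0.022,26,19,-22,0,0,0,-0.022,26,19,-22,0,0,0,-0.022,26,19,-21,-1,0,0,-0.022,26,19,-20,0,0,0,-0.022,26,18,-18,-1,0,0,-0.022,26,15,-17,0,0,0,-0.022,26]'

```text
time_s: 25.05
tcp_pos: [0.6642, 0.1216, 0.2048]
tool_rot: [3.141, 0.002, -0.188]
wrist_force: [-0.1, 0.2, -2.6]
finger_gap: 0.0319
```

```bash
python3 -c "
from crop import *
plan(.662,.2712,.208,1.2,10,26)"
```

```text
now [0.6642 0.1216 0.2048] [ 3.1414e+00  2.2000e-03 -1.8810e-01]
[-3, -15, 0, 0, 0, -0.021, 26, -3, -15, 0, 0, 0, -0.021, 26, -2, -15, 0, 0, 0, -0.021, 26, -2, -15, 0, 0, 0, -0.021, 26, -2, -15, -1, 0, 0, -0.021, 26, -1, -15, 0, 0, 0, -0.021, 26, -1, -15, -1, 0, 0, -0.021, 26, -1, -14, 0, 0, 0, -0.021, 26, -1, -15, -1, 0, 0, -0.021, 26, 0, -15, 0, 0, 0, -0.021, 26]
end [0.6623 0.2717 0.2078] 1.3
```

Emit:
arm_command --plan '[-3,-15,0,0,0,-0.021,26,-3,-16,0,0,0,-0.021,26,-2,-17,0,0,0,-0.021,26,-2,-18,0,0,0,-0.021,26,-2,-18,-1,0,0,-0.021,26,-1,-18,0,0,0,-0.021,26,-1,-16,0,0,0,-0.021,26,0,-14,0,0,0,-0.021,26,0,-11,0,0,0,-0.021,26,0,-6,0,0,0,-0.021,26]'

```text
time_s: 26.3
tcp_pos: [0.6654, 0.2708, 0.2075]
tool_rot: [3.141, 0.0, 0.022]
wrist_force: [0.3, 0.4, -1.7]
finger_gap: 0.0316
```

```bash
python3 -c "
from crop import *
stt()
s=grab('scene'); crop('i1',s,360,110,110,110,6)
t=grab('top'); crop('i2',t,205,120,80,100,6);stt()"
```

```text
26.3 tcp [0.6654 0.2708 0.2075] rot [1.7999e+02 1.0000e-02 1.2300e+00] F [ 0.29  0.37 -1.66] T [-0.009  0.18  -0.028] gap 0.0316
26.4 tcp [0.6653 0.2708 0.2075] rot [-1.7999e+02  1.0000e-02  1.2100e+00] F [ 0.13  0.85 -1.96] T [0.043 0.138 0.015] gap 0.0319
```

View pics/i1.png

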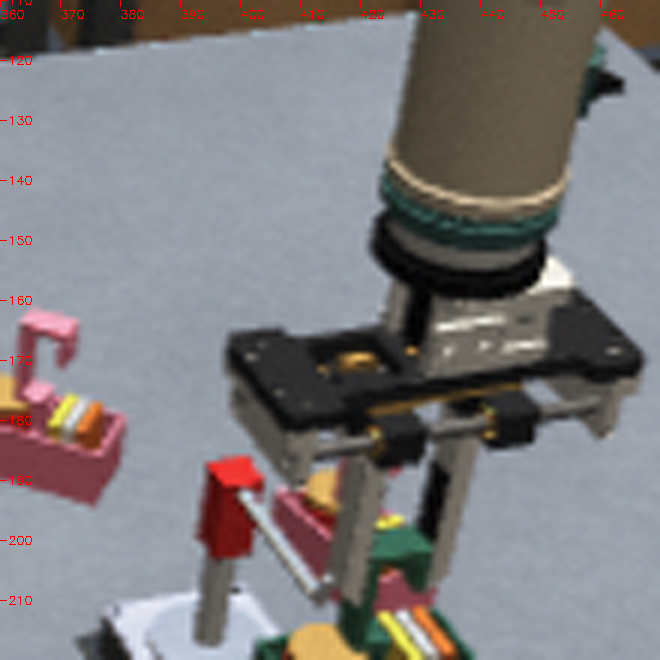

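View pics/i2.png

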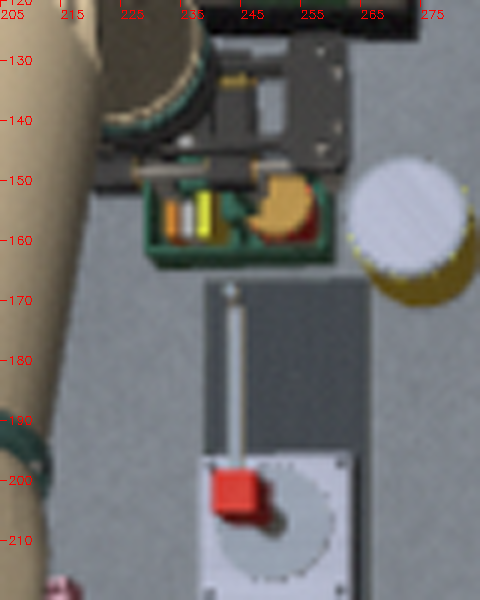

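```bash
python3 - <<'E'
from h import *
t=grab('top');s=grab('scene');P=lambda u,v:(u-.45,v-.45);q=np.round
a=onz(t,*P(243.7,168.3),.178);b=onz(t,*P(244.0,201.8),.166);print('top tip',q(a,4),'grip',q(b,4),np.degrees(np.arctan2(*(a-b)[[1,0]])))
a=onz(s,*P(413.5,207.5),.178);b=onz(s,*P(398.8,188),.166);print('scene tip',q(a,4),'grip',q(b,4),np.degrees(np.arctan2(*(a-b)[[1,0]])))
# scene hook top z=.2075-.0817+.112=.2378: corners
c=[(420,202.3),(422.5,198),(431.7,199.2),(429.5,203.8)]
print('hook',q(np.mean([onz(s,*P(*k),.2378) for k in c],0),4))
E
```

```text
top tip [0.6155 0.2681 0.178 ] grip [0.5075 0.267  0.166 ] 0.5551045106080428
scene tip [0.6253 0.2618 0.178 ] grip [0.5082 0.2668 0.166 ] -2.452686036358014
hook [0.6716 0.2685 0.2378]
```

Emit:
arm_command --plan '[0,0.5,4,0,0,0,26,0,0.5,6,0,0,0,26,0,0,8,0,0,0,26,0,0,7,0,0,0,26,0,0,4,0,0,0,26,0,0,2,0,0,0,26,-6,0,0,0,0,0,26,-8,0,0,0,0,0,26,-5,0,0,0,0,0,26,0,0,0,0,0,0,26]'

```text
time_s: 27.75
tcp_pos: [0.6459, 0.2692, 0.177]
tool_rot: [-3.141, 0.0, 0.02]
wrist_force: [0.3, 0.3, -1.7]
finger_gap: 0.0322
```

```bash
python3 -c "
from crop import *
stt()
s=grab('scene'); crop('i3',s,370,170,90,90,7)
t=grab('top'); crop('i4',t,215,140,70,80,7)"
```

```text
27.75 tcp [0.6459 0.2692 0.177 ] rot [-179.97    0.      1.15] F [ 0.3   0.33 -1.71] T [0.051 0.173 0.05 ] gap 0.0322
```

View pics/i3.png

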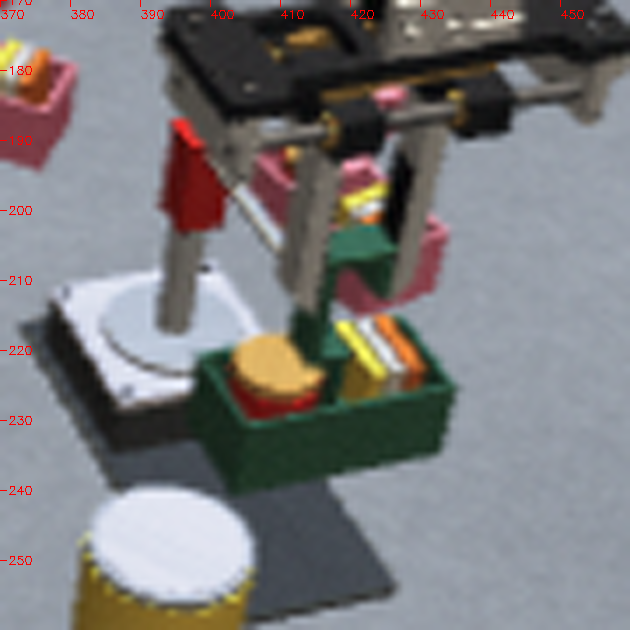

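View pics/i4.png

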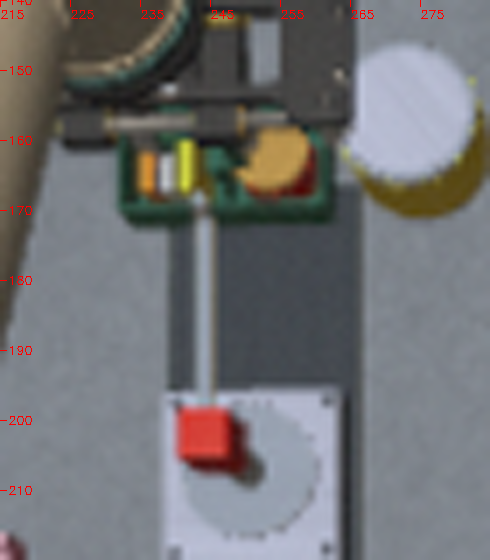

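Emit:
arm_command --plan '[-4,0,0,0,0,0,26,-7,0,0,0,0,0,26,-8,0,0,0,0,0,26,-8,0,0,0,0,0,26,-8,0,0,0,0,0,26,-8,0,0,0,0,0,26,-6,0,0,0,0,0,26,-3,0,0,0,0,0,26,0,0,0,0,0,0,26,0,0,0,0,0,0,26]'

```text
time_s: 29.1
tcp_pos: [0.5947, 0.2677, 0.1767]
tool_rot: [3.141, -0.0, 0.02]
wrist_force: [0.4, -1.4, -2.2]
finger_gap: 0.0321
```

```bash
python3 -c "
from crop import *
stt()
s=grab('scene'); crop('j3',s,360,160,90,90,7)
t=grab('top'); crop('j4',t,215,140,70,80,7)"
```

```text
29.1 tcp [0.5947 0.2677 0.1767] rot [ 1.7999e+02 -2.0000e-02  1.1300e+00] F [ 0.37 -1.38 -2.2 ] T [0.053 0.151 0.085] gap 0.0321
```

View pics/j3.png

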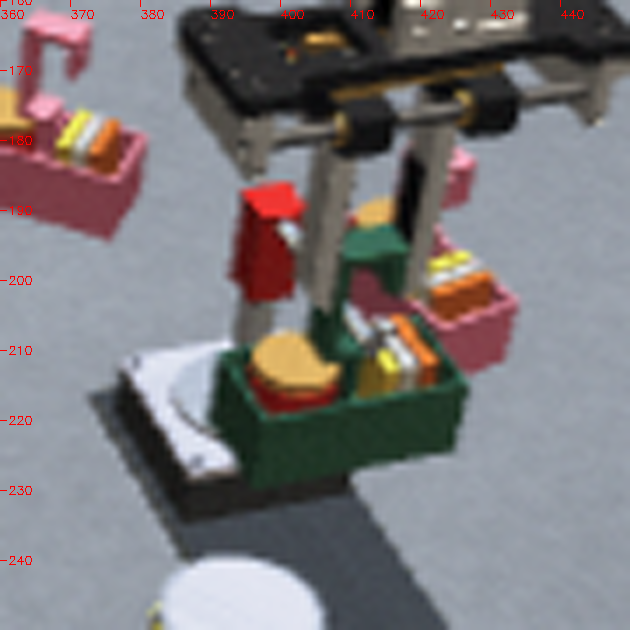

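View pics/j4.png

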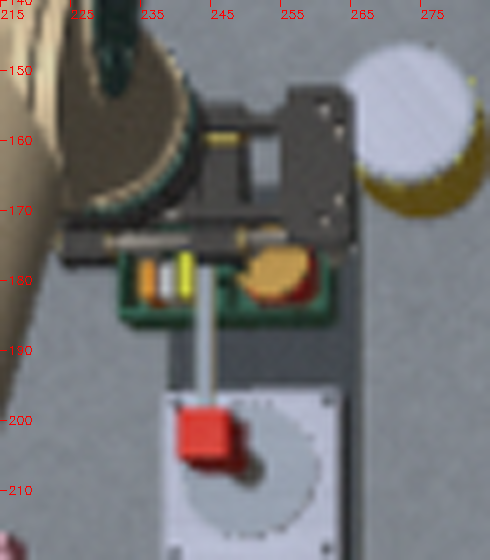

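Emit:
arm_command --plan '[-5,-1,0,0,0,0,26,-7,-1,0,0,0,0,26,-5,0,0,0,0,0,26,0,0,3,0,0,0,26,0,0,6,0,0,0,26,0,0,7,0,0,0,26,0,0,6,0,0,0,26,0,0,4,0,0,0,26,0,0,2,0,0,0,26,0,0,0,0,0,0,26]'

```text
time_s: 30.45
tcp_pos: [0.5774, 0.2694, 0.1486]
tool_rot: [3.142, 0.0, 0.02]
wrist_force: [-0.2, 0.6, -3.3]
finger_gap: 0.0317
```

```bash
python3 -c "
from crop import *
stt()
s=grab('scene'); crop('k3',s,360,160,90,90,7)"
```

```text
30.45 tcp [0.5774 0.2694 0.1486] rot [180.     0.     1.13] F [-0.19  0.57 -3.28] T [ 0.045  0.152 -0.017] gap 0.0317
```

View pics/k3.png

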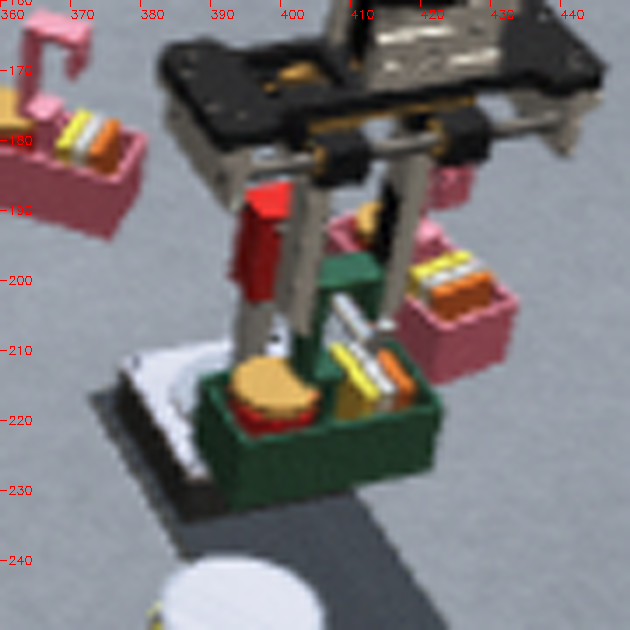

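Emit:
arm_command --plan '[0,0,2,0,0,0,26,0,0,2,0,0,0,26,0,0,2,0,0,0,26,0,0,1,0,0,0,26,0,0,0.7,0,0,0,26,0,0,0.6,0,0,0,26,0,0,0.5,0,0,0,26,0,0,0.4,0,0,0,26,0,0,0,0,0,0,26,0,0,0,0,0,0,26]'

```text
time_s: 31.75
tcp_pos: [0.5776, 0.2695, 0.1397]
tool_rot: [-3.141, -0.0, 0.02]
wrist_force: [-0.1, -0.2, 0.4]
finger_gap: 0.0317
```

```bash
python3 -c "
from crop import *
stt()"
```

```text
31.75 tcp [0.5776 0.2695 0.1397] rot [-1.7999e+02 -2.0000e-02  1.1300e+00] F [-0.11 -0.23  0.4 ] T [-0.014  0.16  -0.03 ] gap 0.0317
```

Emit:
arm_command --plan '[0,0,0,0,0,0,30,0,0,0,0,0,0,31,0,0,0,0,0,0,31.5,0,0,0,0,0,0,32,0,0,0,0,0,0,32.3,0,0,0,0,0,0,32.6,0,0,0,0,0,0,32.9,0,0,0,0,0,0,33.2,0,0,0,0,0,0,33.5,0,0,0,0,0,0,33.8]' --force 5

```text
time_s: 33.0
tcp_pos: [0.5773, 0.2695, 0.1395]
tool_rot: [-3.142, 0.0, 0.02]
wrist_force: [-0.2, -0.5, 0.9]
finger_gap: 0.0336
```

```bash
python3 -c "
from crop import *
stt()
s=grab('scene'); crop('l3',s,360,160,90,90,7)"
```

```text
33.0 tcp [0.5773 0.2695 0.1395] rot [-1.80e+02  1.00e-02  1.14e+00] F [-0.16 -0.49  0.92] T [ 0.185  0.159 -0.007] gap 0.0336
```

View pics/l3.png

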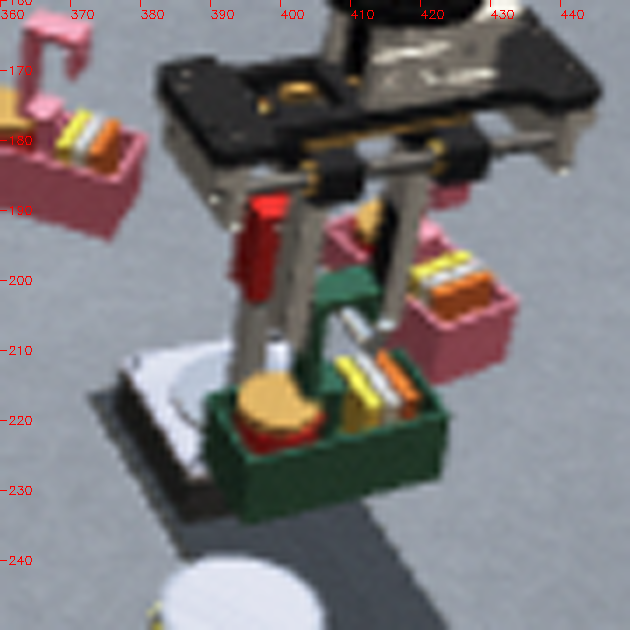

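Emit:
arm_command --plan '[0,0,0,0,0,0,34,0,0,0,0,0,0,34.3,0,0,0,0,0,0,34.6,0,0,0,0,0,0,34.9,0,0,0,0,0,0,35.2,0,0,0,0,0,0,35.5,0,0,0,0,0,0,35.8,0,0,0,0,0,0,36.1,0,0,0,0,0,0,36.4,0,0,0,0,0,0,36.7]'

```text
time_s: 34.3
tcp_pos: [0.5774, 0.2694, 0.1394]
tool_rot: [3.142, 0.0, 0.02]
wrist_force: [0.3, 0.0, -0.4]
finger_gap: 0.0366
```

```bash
python3 -c "
from crop import *
stt()
s=grab('scene'); crop('l4',s,360,160,90,90,7)"
```

```text
34.3 tcp [0.5774 0.2694 0.1394] rot [180.     0.     1.13] F [ 0.32  0.01 -0.36] T [ 0.032  0.126 -0.027] gap 0.0366
```

View pics/l4.png

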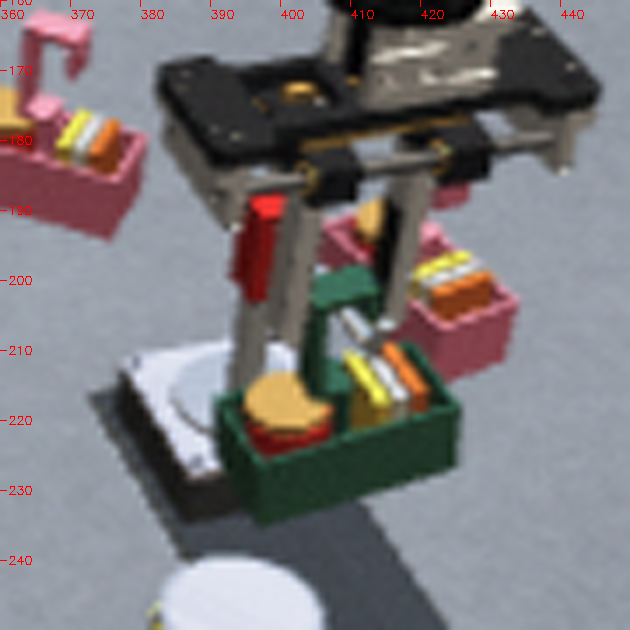

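Emit:
arm_command --plan '[0,0,0,0,0,0,37,0,0,0,0,0,0,37.3,0,0,0,0,0,0,37.6,0,0,0,0,0,0,38,0,0,0,0,0,0,38.5,0,0,0,0,0,0,39,0,0,0,0,0,0,40,0,0,0,0,0,0,41,0,0,0,0,0,0,42,0,0,0,0,0,0,44]'

```text
time_s: 35.6
tcp_pos: [0.5774, 0.2695, 0.1395]
tool_rot: [-3.142, 0.0, 0.02]
wrist_force: [0.1, -0.9, 0.2]
finger_gap: 0.0441
```

```bash
python3 -c "
from crop import *
stt()
s=grab('scene'); crop('l5',s,360,160,90,90,7)"
```

```text
35.6 tcp [0.5774 0.2695 0.1395] rot [-180.      0.      1.14] F [ 0.14 -0.95  0.23] T [ 0.033  0.131 -0.072] gap 0.0441
```

View pics/l5.png

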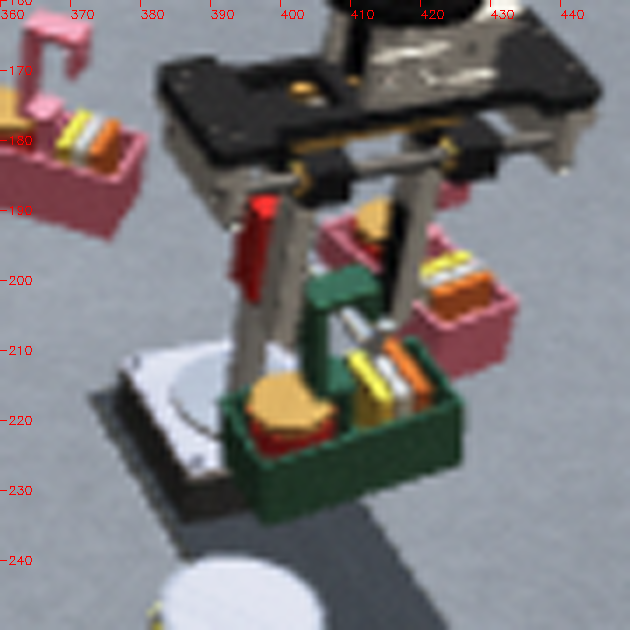

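Emit:
arm_command --plan '[0,0,0,0,0,0,55,0,0,0,0,0,0,66,0,0,0,0,0,0,76,0,0,0,0,0,0,76,0,0,-4,0,0,0,76,0,0,-12,0,0,0,76,0,0,-22,0,0,0,76,0,0,-30,0,0,0,76,0,0,-30,0,0,0,76,0,0,-15,0,0,0,76]'

```text
time_s: 36.9
tcp_pos: [0.5783, 0.2693, 0.2549]
tool_rot: [-3.141, -0.003, 0.02]
wrist_force: [-0.6, -0.2, -1.3]
finger_gap: 0.0763
```

```bash
python3 -c "
from crop import *
stt()
s=grab('scene'); crop('m3',s,360,160,90,90,7)
s=grab('scene')
s=grab('scene'); crop('m5',s,360,160,90,90,7)
t=grab('top'); crop('m4',t,215,140,70,80,7)
grab('scene','full')"
```

```text
36.9 tcp [0.5783 0.2693 0.2549] rot [-1.7994e+02 -1.6000e-01  1.1200e+00] F [-0.63 -0.16 -1.29] T [-0.027  0.154  0.041] gap 0.0763
```

View pics/m3.png

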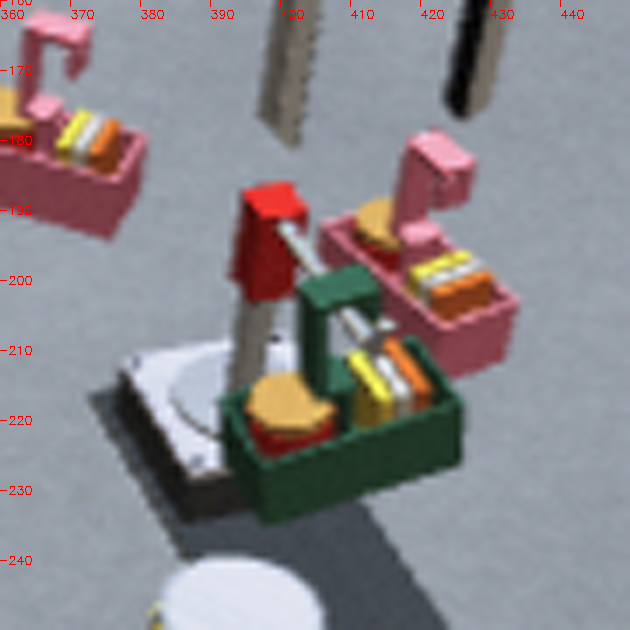

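View pics/m4.png

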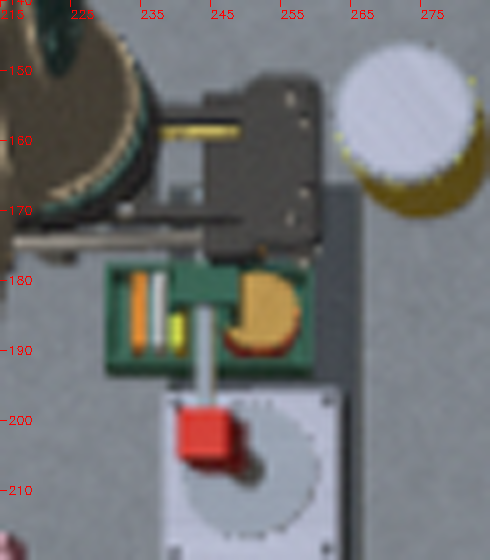

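View pics/m5.png

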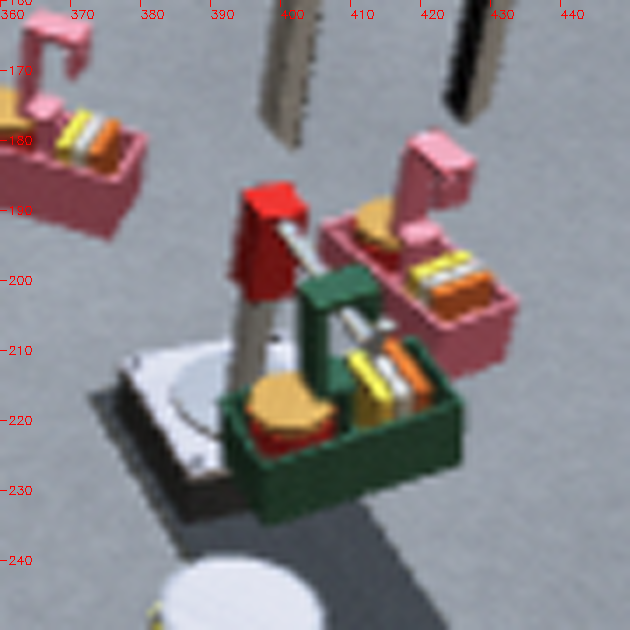

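```bash
python3 - <<'E'
from h import *
t=grab('top');P=lambda u,v:(u-.45,v-.45)
print('caddy rim near',onz(t,*P(244,193.2),.098),'cover edge',onz(t,*P(250,195.6),.042))
h=onz(t,*P(243.8,180.7),.170);g=onz(t,*P(244,201.8),.166);print('hook-post',np.round(h-g,4))
f0=cv2.cvtColor(cv2.imread('pics/scene0.png'),cv2.COLOR_BGR2RGB).astype(int);f1=grab('scene','end')['frame'].astype(int)
d=abs(f0-f1).sum(2)
for n,(x0,x1,y0,y1) in dict(paste=(258,282,202,226),honey=(340,360,188,215),corn=(381,407,240,275),cherry=(256,288,254,300),pickle=(326,358,258,302),tea=(205,245,284,322)).items(): print(n,d[y0:y1,x0:x1].mean().round(1))
E
```

```text
caddy rim near [0.54813495 0.28105274 0.098     ] cover edge [0.54959503 0.27065573 0.042     ]
hook-post [0.0687 0.0014 0.004 ]
paste 5.6
honey 5.5
corn 5.3
cherry 5.5
pickle 5.6
tea 5.4
```

```bash
python3 - <<'E'
from h import *
s=grab('scene');o,d=ray(s,398.2,234.3);q=[]
for x in(.602,.605,.608): print(np.round(o+d*(x-o[0])/d[0],4))
o,d=ray(s,425.3,226.2)
for x in(.602,.605,.608): print(np.round(o+d*(x-o[0])/d[0],4))
stt()
E
```

```text
[0.602  0.2421 0.0498]
[0.605  0.2404 0.0529]
[0.608  0.2386 0.056 ]
[0.602  0.3356 0.0644]
[0.605  0.3335 0.0675]
[0.608  0.3315 0.0705]
37.3 tcp [0.5768 0.2694 0.2513] rot [1.7996e+02 1.0000e-01 1.1300e+00] F [-0.27 -0.26 -0.55] T [ 0.057  0.178 -0.026] gap 0.0759
```

```bash
python3 -c "
from h import *
print(robot.hand_in())"
```

```text
the job is handed in; nothing more can be done
None
```

The job is done and handed in at about 37 s of the 72 s allowed. `hand_in` reports no verdict, so I can only go by my own checks.

**What I did**
- **Post:** I drew it out of the plastic foot and lowered it into the steel foot. A dark crescent in the top picture showed roughly where the hidden hole was. Side-force readings gave the last 1–2 mm, and the spigot dropped in. The collar came to rest where expected, with the tool at 122.3 mm against 122.5 mm predicted. The post's arm points along the long toe to within about 1°.
- **Caddy:** I threaded its hook over the upturned end and lowered it until the arm carried its weight. I then opened the fingers a fraction of a millimetre at a time, so it eased into its slant without swinging.

**Last checks**
- **Hook position:** it rests about 69 mm out along the arm and within 1.5 mm of the arm's line.
- **Slant and stillness:** the caddy hangs at about 9°, and its position did not visibly change between two pictures.
- **Clearance:** the caddy's lowest edge is about 50 mm above the counter, against 42 mm for the cover. This is the tightest margin, since the caddy's inner edge is about level with the housing's edge seen from above.
- **Other goods:** the areas around the six bystanders match the first picture to within image noise.

**What disagreed:** the two cameras differed by up to about 6 mm in places. The scene camera's reading of the arm's direction (-2.5°) also disagreed with the top camera's (+0.6°), probably because a finger hid the arm's tip. For these I relied on the gripped positions and the measured forces.

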